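# Stand the tipped tin up and square it into the packing lane

### The arm

A 6-joint arm with a two-finger parallel gripper is mounted at the origin on the work surface. World frame = base frame: x ahead of the robot, y to its left, z up, the work surface at z = 0. Lengths are in m, angles in rad, forces in N, time in s.
With the tool pointing down it reaches from about 0.4 to 0.825 m from the base axis. Payload 7 kg.
Tool frame: the origin (TCP) lies midway between the tips of the shut fingers; the grasp point (between the pads) lies 19 mm behind it; z points along the fingers, y is the line along which they close (so a half turn about z gives the same grasp; the last joint's range is limited). The gripper opens to 88 mm and grips with 3 to 60 N. Pads are 19 mm wide; open, the fingers measure 130 mm over their backs; the gripper's body (78 mm by 193 mm) begins 47 mm behind the grasp point.
Start: joints at [1.541, 0.359, 0.012, 0, -1.224, -0.288], TCP at [0.211, 0.641, 0.203] pointing down, gripper open.
Joint ranges: [-3.07, 3.07], [-1.43, 2.12], [-1.02, 1.25], [-3.03, 1.67], [-3.05, -0], [-3.03, 3.03]. Speed limits (rad/s): [2.39, 2.39, 3.01, 3.14, 3.14, 3.14].

### API

Orientations are given as [roll, pitch, yaw] about the fixed x, y, z axes, in that order (R = Rz(yaw) Ry(pitch) Rx(roll)).
In Python, from station import get_state, grab_frame, calibration, job_done, boxes_of, regions_of, spot_point gives the robot as it stands. The module is installed in compiled form; this text tells all that it offers.
- The arm moves only by the tool arm_command, never from a script. Its argument "commands" is a list of rows, each an object of numbers: "tx", "ty", "tz": the shift along the tool's x, y, z each as a share of 25 cm, from -1 to 1; "twist": the turn about the tool's z as a share of 180 degrees, from -1 to 1. A call has exactly 8 rows; each row is the pose to reach, as a shift and turn from the pose commanded when the call began, along the tool's axes at that moment, turning the shorter way round; what a row does not reach only later rows make up. A row lasts 1/12 s, in which the tool goes at most 41.7 mm and 7.16 degrees, less where a joint would pass 70% of its speed; a pose out of reach is approached as far as the arm can. A call with a number of a shift or a turn outside -1 to 1 is refused whole. A call with a gripper value outside its range is refused whole. "claw" is the opening, from 0 (shut) to 1 (fully open), set as the call begins (left out, the last holds). The fingers move at their own pace and stop on an object; "grip_force" is the grip in N (left out, the last holds). Time passes only in rows, so rows that repeat a pose let the fingers close, or fill a call up. It gives the time, the measured TCP pose, the force, the opening and the grip force at its end, in the units of the state.
- get_state(): the state, without advancing time (a new reading comes with each control period).
- grab_frame(name): name is "scene" or "top" or "wrist"; returns the picture (480x640x3 uint8, red, green, blue); there is no depth.
- calibration(name): a dict with "camera_matrix" (3x3 intrinsics, pixels), "extrinsics" (4x4, takes a point from camera to world coordinates). Camera axes: x right, y down, z forward; pixel columns grow to the right and rows downward; lengths in m; the calibration is good to about 2 mm. A picture is of the moment at which its call begins: read the wrist's pose just before it. calibration takes no time and is no camera call; for the wrist camera it gives the pose at the moment of the call.
- job_done(): hands the job in; it is judged then, once.
Trained networks look in the newest picture that a camera, given by its name, has taken for a name from the list of things; names that differ only in an ending like _2 or _b are one class to them, and where a whole thing is asked for, a point or a joint stands for the part that bears it (a point fixed in the world has none). Each returns a list of dicts, best first, with "score" (0 to 1); they miss things now and then, are a little off and sometimes report something else, mostly with a low value. They report only what shows in the picture. A call takes as long as a camera call.
- boxes_of(query, camera): "rect" ([left, top, right, bottom] in pixels, round what is visible of it).
- regions_of(query, camera): "region" (480x640 bool, what is visible of it) and "rect" ([left, top, right, bottom] in pixels, round what is visible of it).
- spot_point(query, camera): "uv" ([column, row] in pixels: a listed point, or the origin of a listed thing).
The state is a dict: "t": time; "q": joint angles; "qd": joint speeds; "joint_efforts": joint torques, N m; "eef_pos": TCP position; "ee_rot": TCP orientation; "force": force on the tool from outside, world axes, zero at the start; "moment": the same for the moment, N m; "width": finger opening in m; "gripper_force": force on a finger pad.
Only numpy, scipy, OpenCV 4.12 (cv2) and the standard library are available. Lean on these libraries where they do the work, as an engineer would, in place of code of your own. Each camera call takes 0.05 s, during which the arm holds its last target. There are 200 camera calls.

### The job

The orange tin has tipped over on the packing bench. Stand it upright on the bench clear of the lane and let go of it, then lift it by its cap from above and lower it, without dropping it, into the empty place by the yellow end stop of the blue lane, turned like its neighbours, and snug it square and flush into the corner against both that stop and the back fence. Leave the other tins standing where they are and do not disturb anything else.

Things in the scene. Friction and masses are not known exactly. Their poses are not given: they have to be found in the camera images.
- tin: Oblong metal tin, body 66 x 46 x 130 mm (own x, y, z), round cap 34 mm across and 30 mm tall centred on top, 160 mm in all, about 0.4 kg. Origin: centre of its bottom; own z runs to the cap. Orange label, red cap. It starts lying on one of its broad 66 mm wide faces on the bench, so it lies 46 mm thick, with its own z level (its own y points up).
- tin_cap (a point): Centre of the flat top of the red cap, 160 mm from the bottom along the tin's own z.
- lane: Fixed blue metal packing lane, 300 mm long along own y; x across, z up; origin on the bench under its middle. Floor 4 mm thick. Back fence on the robot side, 94 mm high, inner face at own x = -0.035. Yellow end stop across the +y end, 94 mm high, inner face at own y = 0.144. Front lip 18 mm high, inner face at x = 0.045. The -y end is open. Heights are above the bench.
- lane_corner (a point): Point on the lane's floor where the inner faces of the back fence and the end stop meet, 4 mm above the bench (own x = -0.035, y = 0.144 of the lane).
- neighbour1: Oblong metal tin, body 66 x 46 x 130 mm (own x, y, z), round cap 34 mm across and 30 mm tall centred on top, 160 mm in all, 0.4 kg. Origin: centre of its bottom; own z runs to the cap. Blue label, black cap; stands upright in the lane, its 66 mm width across the lane, next to the empty place by the end stop (a gap of 62 to 70 mm lies between it and the stop).
- neighbour2: Oblong metal tin, body 66 x 46 x 130 mm (own x, y, z), round cap 34 mm across and 30 mm tall centred on top, 160 mm in all, 0.4 kg. Origin: centre of its bottom; own z runs to the cap. Blue label, black cap; stands upright in the lane, its 66 mm width across the lane, second from the end stop.
- neighbour3: Oblong metal tin, body 66 x 46 x 130 mm (own x, y, z), round cap 34 mm across and 30 mm tall centred on top, 160 mm in all, 0.4 kg. Origin: centre of its bottom; own z runs to the cap. Blue label, black cap; stands upright in the lane, its 66 mm width across the lane, third from the end stop.
- round_can: Bystander: round can 86 mm in diameter, 118 mm tall, yellow label, upright. Origin at the centre of its underside.
- white_bottle: Bystander: white-capped bottle 60 mm in diameter, 160 mm tall, green label, upright. Origin at the centre of its underside.
- tape_roll: Bystander: yellow roll, 110 mm outside diameter, 48 mm tall, lying flat. Origin at the centre of its underside.
- mixing_cup: Bystander: white open cup 84 mm across the rim, 100 mm tall, upright. Origin at the centre of its underside.

How it is judged:
On the way, in this order (a step that is already met when the one before it is completed fails the run):
1. the orange tin stands upright on the bench, clear of the lane (more than 100 mm from its corner and outside its floor), and is let go (angle between tin's own z axis and vertical below 0.06 rad and height (world z) of tin below 0.006 m and horizontal distance between tin and lane_corner above 0.1 m and (x of tin in the frame of lane below -0.06 m or x of tin in the frame of lane above 0.07 m or y of tin in the frame of lane below -0.17 m or y of tin in the frame of lane above 0.17 m) and contact force between tin and the fingers below 0.05 N and contact force between tin and the arm below 0.05 N), for 0.3 s.
2. it is lifted by its cap: upright, more than 20 mm off the bench, the fingers at the cap and nowhere near the middle of the tin (height (world z) of tin above 0.02 m and angle between tin's own z axis and vertical below 0.35 rad and distance between the grasp point and tin_cap below 0.04 m and contact force between tin and the fingers above 1 N), for 0.1 s.
At the end, for the whole second after the job is handed in: The orange tin stands upright (3 deg) at rest on the lane floor, within 3.5 mm of the end stop and of the back fence, square to the lane within 3.4 deg; the blue tins stand within 15 mm, and the can, bottle, roll and cup are within 20 mm, of where they were (angle between tin's own z axis and vertical below 0.05 rad and z of tin in the frame of lane between 0 and 0.008 m and x of tin in the frame of lane between -0.005 and 0.0015 m and y of tin in the frame of lane between 0.1175 and 0.124 m and angle between the x axis of tin and the x axis of lane, either way round below 0.06 rad and linear speed of tin below 0.02 m/s and angular speed of tin below 0.1 rad/s and angle between each of neighbour1, neighbour2, neighbour3's own z axis and vertical below 0.1 rad and distance of each of neighbour1, neighbour2, neighbour3 from where it was at the start of the episode below 0.015 m and distance of each of round_can, white_bottle, tape_roll, mixing_cup from where it was at the start of the episode below 0.02 m); the robot touches nothing.
It fails at once if the orange tin is dropped (falls free at more than 0.7 m/s) (linear speed of tin above 0.7 m/s and contact force between tin and the fingers below 0.05 N and contact force between tin and the arm below 0.05 N).
It fails at once if a tin in the lane is knocked over (angle between any of neighbour1, neighbour2, neighbour3's own z axis and vertical above 0.35 rad).
It fails at once if another thing on the bench is shoved 40 mm or more (distance of any of round_can, white_bottle, tape_roll, mixing_cup from where it was at the start of the episode above 0.04 m).
It also fails if it takes over 67 s, if anything falls off the work surface, if the arm or the gripper's body presses on something with over 40 N, if the wrist force passes 120 N, or if a joint passes its speed limit or range.

## Working session

There is one attempt and no reset: what is moved stays moved. The work goes in short steps, Python scripts to look and compute and a tool call to move; the robot and the scene stay as the last step left them, time stands still between calls to the robot, and variables do not carry over. Pictures are saved under pics/ and viewed, at most 12 in all, crops included, and the job is handed in when it is done.

Besides the shell and the picture viewer there is one more tool, called after "Emit:" as name(argument=value, ...) on one line, values as JSON. arm_command: Moves the arm, as the interface text tells. Shift numbers are shares of 25 cm and turn numbers shares of 180 degrees, none past 1 either way. Its arguments: {"type":"object","properties":{"commands":{"type":"array"},"claw":{"type":"number"},"grip_force":{"type":"number"}},"required":["commands"]}

```bash
mkdir -p pics
cat > h.py <<'E'
import numpy as np, cv2
from station import *
def ray(cam,uv,z,c=None):
    c=c or calibration(cam);K=np.array(c["camera_matrix"]);T=np.array(c["extrinsics"])
    d=T[:3,:3]@np.linalg.solve(K,[uv[0],uv[1],1.]);o=T[:3,3];return o+d*(z-o[2])/d[2]
def proj(cam,P,c=None):
    c=c or calibration(cam);K=np.array(c["camera_matrix"]);T=np.array(c["extrinsics"])
    p=K@(T[:3,:3].T@(np.array(P)-T[:3,3]));return p[:2]/p[2]
def save(cam,n):
    f=grab_frame(cam);cv2.imwrite(f"pics/{n}.png",cv2.cvtColor(f,cv2.COLOR_RGB2BGR));return f
E
python3 - <<'E'
from h import *
np.set_printoptions(precision=4,suppress=True)
print(get_state())
a=save("top","top0");b=save("scene","scene0");cv2.imwrite("pics/both.png",cv2.cvtColor(cv2.resize(np.vstack([a,b]),(480,720))[:600],cv2.COLOR_RGB2BGR))
for cam in("top","scene"):
    print(calibration(cam))
    for q,z in(("tin",.023),("tin_cap",.023),("lane_corner",.004),("lane",0),("neighbour1",0),("round_can",0),("white_bottle",0),("tape_roll",0),("mixing_cup",0)):
        for r in spot_point(q,cam)[:3]:print(cam,q,r["score"],r["uv"],ray(cam,r["uv"],z))
E
```

```text
{'t': 0.0, 'q': array([ 1.5411,  0.3594,  0.0111, -0.0003, -1.2241, -0.2881]), 'qd': array([-0.001 , -0.0005,  0.0008,  0.0015,  0.0011,  0.0002]), 'joint_efforts': array([ -0.001 , -58.2713,  29.3055,   6.997 ,   0.0069,  -0.0002]), 'eef_pos': array([0.2108, 0.6407, 0.2017]), 'ee_rot': array([ 3.1399, -0.0002, -0.3179]), 'force': array([-0.4193, -0.4449,  0.3901]), 'moment': array([ 0.0208, -0.0076, -0.0219]), 'gripper_force': 0.0, 'width': 0.0874514303601334}
{'camera_matrix': array([[504.2656,   0.    , 314.5494],
       [  0.    , 504.2656, 245.1067],
       [  0.    ,   0.    ,   1.    ]]), 'extrinsics': array([[-0.0037, -0.9957,  0.0923,  0.4341],
       [-0.9999,  0.0026, -0.0118, -0.0578],
       [ 0.0115, -0.0924, -0.9957,  1.4079],
       [ 0.    ,  0.    ,  0.    ,  1.    ]])}
top tin 0.74 [341.1, 249.7] [ 0.5496 -0.1474  0.023 ]
top tin_cap 0.66 [398.5, 251.6] [ 0.5439 -0.3059  0.023 ]
top lane_corner 0.71 [175.6, 252.1] [0.5457 0.3125 0.004 ]
top lane_corner 0.22 [253.0, 241.7] [0.5743 0.0975 0.004 ]
top lane 0.59 [228.2, 242.2] [0.5734 0.1673 0.    ]
top neighbour1 0.84
[... 864 characters left out ...]
.5, 191.5] [ 0.5358 -0.3039  0.023 ]
scene lane_corner 0.65 [418.5, 320.5] [0.5476 0.3083 0.004 ]
scene lane 0.6 [365.6, 287.0] [0.5782 0.1538 0.    ]
scene neighbour1 0.88 [352.0, 277.2] [0.5852 0.1069 0.    ]
scene neighbour1 0.84 [364.7, 288.4] [0.5829 0.1567 0.    ]
scene neighbour1 0.59 [378.1, 304.2] [0.5888 0.2167 0.    ]
scene round_can 0.92 [246.7, 178.3] [ 0.5933 -0.4876  0.    ]
scene white_bottle 0.65 [298.4, 169.9] [ 0.4204 -0.4455  0.    ]
scene tape_roll 0.7 [295.7, 310.0] [ 0.7586  0.1312 -0.    ]
scene tape_roll 0.46 [354.1, 278.8] [0.5842 0.1146 0.    ]
scene mixing_cup 0.71 [263.8, 264.5] [ 0.7468 -0.0543  0.    ]
scene mixing_cup 0.24 [379.4, 304.7] [0.5872 0.2197 0.    ]
```

View pics/top0.png

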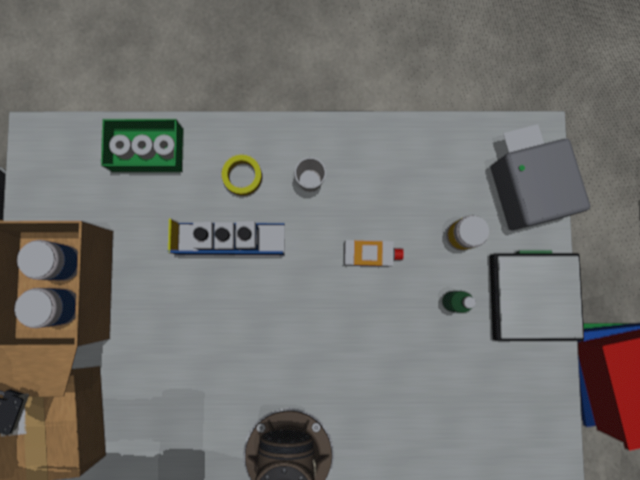

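View pics/scene0.png

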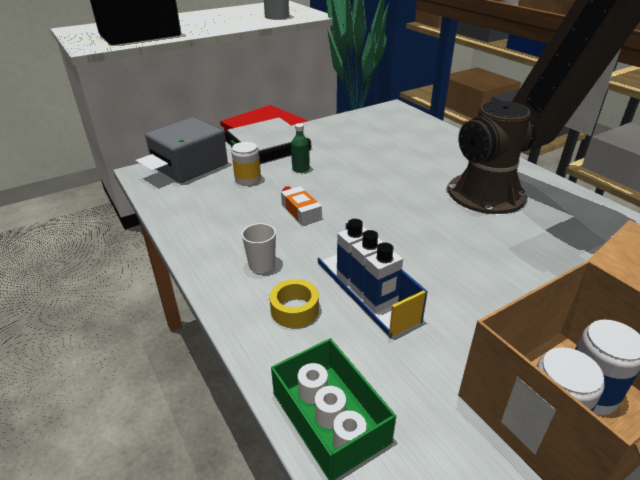

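Top: the tin lies at about (370,253) with its cap at (398,253), the lane is at (170–285, 220–255) with the yellow stop on the left. The gap by the stop is at about (180,237). The scene view agrees. Tool-down only, so I'll grip the cap lightly and swing the tin upright about its bottom edge.

Emit:
arm_command(commands=[{"tz":-0.4,"twist":0.04},{"tz":-0.4,"twist":0.08},{"tz":-0.4,"twist":0.12},{"tz":-0.4,"tx":0.64,"ty":0.54,"twist":0.399},{"tz":-0.4,"tx":0.64,"ty":0.54,"twist":0.399},{"tz":-0.4,"tx":0.64,"ty":0.54,"twist":0.399},{"tz":-0.4,"tx":0.64,"ty":0.54,"twist":0.399},{"tz":-0.4,"tx":0.64,"ty":0.54,"twist":0.399}], claw=1, grip_force=5)

```text
invalid input
```

Emit:
arm_command(commands=[{"tx":0,"ty":0,"tz":-0.4,"twist":0.04},{"tx":0,"ty":0,"tz":-0.4,"twist":0.08},{"tx":0,"ty":0,"tz":-0.4,"twist":0.12},{"tx":0.64,"ty":0.54,"tz":-0.4,"twist":0.4},{"tx":0.64,"ty":0.54,"tz":-0.4,"twist":0.4},{"tx":0.64,"ty":0.54,"tz":-0.4,"twist":0.4},{"tx":0.64,"ty":0.54,"tz":-0.4,"twist":0.4},{"tx":0.64,"ty":0.54,"tz":-0.4,"twist":0.4}], claw=1, grip_force=5)

```text
t: 1.67
eef_pos: [0.3207, 0.462, 0.3029]
ee_rot: [-3.141, 0.0, -1.323]
force: [1.1, 1.4, 0.3]
width: 0.0876
gripper_force: 0.0
```

Emit:
arm_command(commands=[{"tx":1,"ty":-0.2,"tz":0,"twist":0.08},{"tx":1,"ty":-0.2,"tz":0,"twist":0.08},{"tx":1,"ty":-0.2,"tz":0,"twist":0.08},{"tx":1,"ty":-0.2,"tz":0,"twist":0.08},{"tx":1,"ty":-0.2,"tz":0,"twist":0.08},{"tx":1,"ty":-0.2,"tz":0,"twist":0.08},{"tx":1,"ty":-0.2,"tz":0,"twist":0.08},{"tx":1,"ty":-0.2,"tz":0,"twist":0.08}])

```text
t: 2.33
eef_pos: [0.432, 0.232, 0.3031]
ee_rot: [-3.141, 0.001, -1.573]
force: [0.3, 0.1, 1.1]
width: 0.0875
gripper_force: 0.0
```

Emit:
arm_command(commands=[{"tx":1,"ty":-0.2,"tz":0,"twist":0},{"tx":1,"ty":-0.2,"tz":0,"twist":0},{"tx":1,"ty":-0.2,"tz":0,"twist":0},{"tx":1,"ty":-0.2,"tz":0,"twist":0},{"tx":1,"ty":-0.2,"tz":0,"twist":0},{"tx":1,"ty":-0.2,"tz":0,"twist":0},{"tx":1,"ty":-0.2,"tz":0,"twist":0},{"tx":1,"ty":-0.2,"tz":0,"twist":0}])

```text
t: 3.0
eef_pos: [0.4819, -0.0171, 0.3025]
ee_rot: [3.141, -0.0, -1.573]
force: [-0.4, 1.0, 0.8]
width: 0.0878
gripper_force: 0.0
```

Emit:
arm_command(commands=[{"tx":0.8,"ty":-0.2,"tz":0,"twist":0},{"tx":0.8,"ty":-0.2,"tz":0,"twist":0},{"tx":0.8,"ty":-0.2,"tz":0,"twist":0},{"tx":0.8,"ty":-0.2,"tz":0,"twist":0},{"tx":0.8,"ty":-0.2,"tz":0,"twist":0},{"tx":0.8,"ty":-0.2,"tz":0,"twist":0},{"tx":0.8,"ty":-0.2,"tz":0,"twist":0},{"tx":0.8,"ty":-0.2,"tz":0,"twist":0}])

```text
t: 3.67
eef_pos: [0.5324, -0.2142, 0.3022]
ee_rot: [3.141, 0.0, -1.569]
force: [-0.2, -0.3, 0.6]
width: 0.0875
gripper_force: 0.0
```

Run:
```python
from h import *
np.set_printoptions(precision=4,suppress=True)
print(get_state()["eef_pos"])
c=calibration("wrist");f=save("wrist","w1");print(c)
for q,z in(("tin",.023),("tin_cap",.023)):
    for r in spot_point(q,"wrist")[:2]:print(q,r["score"],r["uv"],ray("wrist",r["uv"],z,c))
hsv=cv2.cvtColor(f,cv2.COLOR_RGB2HSV)
for r in regions_of("tin","wrist")[:1]:
    m=r["region"].astype(np.uint8);print(r["rect"],m.sum())
    bx=cv2.boxPoints(cv2.minAreaRect(cv2.findNonZero(m)));print([ray("wrist",p,.046,c)[:2] for p in bx])
```

```text
[ 0.5324 -0.2142  0.3022]
{'camera_matrix': array([[371.4104,   0.    , 321.7245],
       [  0.    , 371.4104, 237.7751],
       [  0.    ,   0.    ,   1.    ]]), 'extrinsics': array([[-1.    , -0.0022, -0.0004,  0.5321],
       [-0.0022,  0.9693,  0.246 , -0.2812],
       [-0.0002,  0.246 , -0.9693,  0.4843],
       [ 0.    ,  0.    ,  0.    ,  1.    ]])}
tin 0.74 [316.5, 243.2] [ 0.5386 -0.1569  0.023 ]
tin_cap 0.59 [316.0, 111.2] [ 0.539  -0.3181  0.023 ]
[286.2, 109.8, 342.3, 249.2] 6833
[array([ 0.5793, -0.1584]), array([ 0.5701, -0.3172]), array([ 0.5061, -0.3152]), array([ 0.5093, -0.1559])]
```

View pics/w1.png

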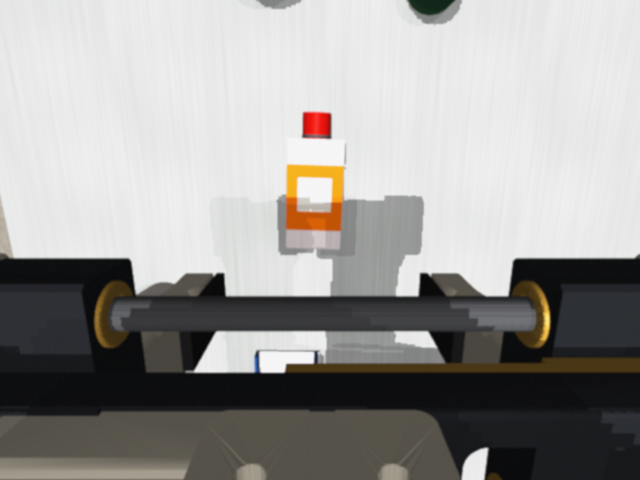

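The wrist view shows the tin's cap at (317,112–138), the body at cols 287–345 and rows 139–248, nearly aligned with the tool. I'll measure its corners precisely.

Run:
```python
from h import *
np.set_printoptions(precision=4,suppress=True)
f=cv2.imread("pics/w1.png");c=calibration("wrist")
hsv=cv2.cvtColor(f,cv2.COLOR_BGR2HSV)
def box(m,lo,hi):
    m=m.astype(np.uint8);m[:90]=0;m[260:]=0;m[:,:270]=0;m[:,360:]=0
    m=cv2.morphologyEx(m,cv2.MORPH_OPEN,np.ones((3,3)));return m
red=box(((hsv[...,0]<5)|(hsv[...,0]>174))&(hsv[...,1]>180)&(hsv[...,2]>80),0,0);red[145:]=0
org=box((hsv[...,0]>5)&(hsv[...,0]<25)&(hsv[...,1]>150),0,0)
for n,m,z in(("red",red,.03),("org",org,.046)):
    print(n,cv2.boundingRect(m))
    for r in (115,120,125,130,135,170,180,190,200,210,220,228):
        x=np.flatnonzero(m[r])
        if len(x):
            a,b=ray("wrist",(x[0]-.5,r),z,c),ray("wrist",(x[-1]+.5,r),z,c);print(r,x[0],x[-1],(a+b)[:2]/2,a[0]-b[0])
# z-extents along tin
for r,z in((111.5,.023),(111.5,.04),(138.5,.04),(138.5,.046),(249,.046),(249,.023)):print(r,z,ray("wrist",(316,r),z,c))
```

```text
red (304, 113, 26, 22)
115 304 329 [ 0.5388 -0.3132] 0.030339496083234496
120 304 329 [ 0.5388 -0.3076] 0.03043532200859589
125 304 329 [ 0.5388 -0.302 ] 0.030531755175601916
130 304 329 [ 0.5388 -0.2964] 0.030628801374665837
org (286, 165, 57, 66)
170 287 342 [ 0.5409 -0.251 ] 0.06531340833329413
180 287 342 [ 0.5409 -0.2394] 0.06574224861052758
190 287 341 [ 0.5415 -0.2277] 0.0649953351754009
200 287 341 [ 0.5415 -0.2158] 0.06542776764295388
210 287 341 [ 0.5415 -0.2038] 0.06586599284392958
220 286 340 [ 0.5427 -0.1915] 0.06631076391481217
228 287 340 [ 0.5421 -0.1817] 0.06545790984272792
111.5 0.023 [ 0.5395 -0.3176  0.023 ]
111.5 0.04 [ 0.5392 -0.3163  0.04  ]
138.5 0.04 [ 0.5392 -0.2866  0.04  ]
138.5 0.046 [ 0.5391 -0.2865  0.046 ]
249 0.046 [ 0.5391 -0.1552  0.046 ]
249 0.023 [ 0.5395 -0.1486  0.023 ]
```

Emit:
arm_command(commands=[{"tx":0.37,"ty":-0.026,"tz":0.4,"twist":0.01},{"tx":0.37,"ty":-0.026,"tz":0.4,"twist":0.01},{"tx":0.37,"ty":-0.026,"tz":0.4,"twist":0.01},{"tx":0.37,"ty":-0.026,"tz":0.4,"twist":0.01},{"tx":0.37,"ty":-0.026,"tz":0.9,"twist":0.01},{"tx":0.37,"ty":-0.026,"tz":0.9,"twist":0.01},{"tx":0.37,"ty":-0.026,"tz":0.9,"twist":0.01},{"tx":0.37,"ty":-0.026,"tz":0.9,"twist":0.01}])

```text
t: 4.53
eef_pos: [0.5337, -0.3052, 0.0702]
ee_rot: [3.13, 0.004, -1.601]
force: [-2.3, 1.0, -1.1]
width: 0.0874
gripper_force: 0.0
```

Emit:
arm_command(commands=[{"tx":0,"ty":0,"tz":0.1,"twist":0},{"tx":0,"ty":0,"tz":0.18,"twist":0},{"tx":0,"ty":0,"tz":0.23,"twist":0},{"tx":0,"ty":0,"tz":0.26,"twist":0},{"tx":0,"ty":0,"tz":0.276,"twist":0},{"tx":0,"ty":0,"tz":0.276,"twist":0},{"tx":0,"ty":0,"tz":0.276,"twist":0},{"tx":0,"ty":0,"tz":0.276,"twist":0}])

```text
t: 5.2
eef_pos: [0.5396, -0.3082, 0.0102]
ee_rot: [-3.14, -0.001, -1.6]
force: [0.6, 0.2, 0.5]
width: 0.0876
gripper_force: 0.0
```

Run:
```python
from h import *
print(get_state()["eef_pos"],get_state()["force"])
a=grab_frame("wrist");s=cv2.resize(grab_frame("scene")[140:260,220:380],(640,480))
cv2.imwrite("pics/w2.png",cv2.cvtColor(cv2.resize(np.hstack([a,s]),(800,300)),cv2.COLOR_RGB2BGR))
```

```text
[ 0.53961169 -0.30824901  0.01020625] [0.64447386 0.23035269 0.53678457]
```

View pics/w2.png

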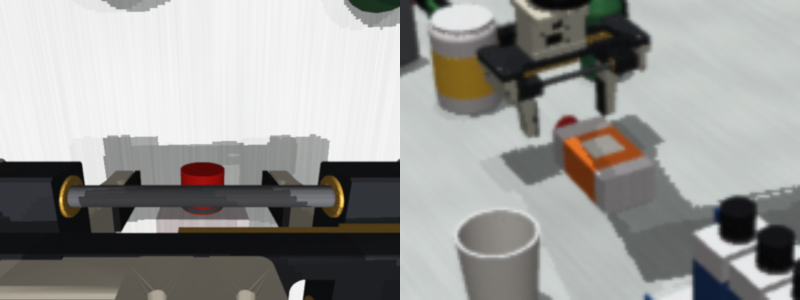

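The fingers straddle the cap centrally: cap at (203,185) left, and in the scene crop the fingers are either side of it. Closing gently.

Emit:
arm_command(commands=[{"tx":0,"ty":0,"tz":0,"twist":0},{"tx":0,"ty":0,"tz":0,"twist":0},{"tx":0,"ty":0,"tz":0,"twist":0},{"tx":0,"ty":0,"tz":0,"twist":0},{"tx":0,"ty":0,"tz":0,"twist":0},{"tx":0,"ty":0,"tz":0,"twist":0},{"tx":0,"ty":0,"tz":0,"twist":0},{"tx":0,"ty":0,"tz":0,"twist":0}], claw=0.2, grip_force=8)

```text
t: 5.97
eef_pos: [0.5386, -0.3081, 0.0086]
ee_rot: [3.142, -0.0, -1.601]
force: [0.0, -0.2, -0.1]
width: 0.0397
gripper_force: 0.0
```

Emit:
arm_command(commands=[{"tx":0,"ty":0,"tz":0,"twist":0},{"tx":0,"ty":0,"tz":0,"twist":0},{"tx":0,"ty":0,"tz":0,"twist":0},{"tx":0,"ty":0,"tz":0,"twist":0},{"tx":0,"ty":0,"tz":0,"twist":0},{"tx":-0.01,"ty":0,"tz":-0.04,"twist":0},{"tx":-0.025,"ty":0,"tz":-0.1,"twist":0},{"tx":-0.045,"ty":0,"tz":-0.16,"twist":0}], claw=0.2, grip_force=8)

```text
t: 6.63
eef_pos: [0.5385, -0.2967, 0.0494]
ee_rot: [3.14, 0.0, -1.601]
force: [0.3, 0.8, -0.1]
width: 0.0179
gripper_force: 0.0
```

Run:
```python
from h import *
s=get_state();print(s["eef_pos"],s["force"],s["width"],s["gripper_force"])
s=cv2.resize(grab_frame("scene")[140:260,220:380],(640,480))
cv2.imwrite("pics/s3.png",cv2.cvtColor(s,cv2.COLOR_RGB2BGR))
```

```text
[ 0.53850956 -0.29670387  0.04935634] [ 0.28490492  0.75343157 -0.09400544] 0.017944230585744618 0.0
```

View pics/s3.png

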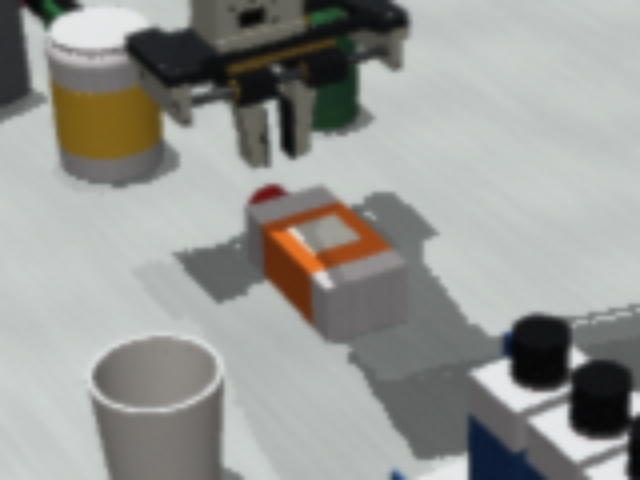

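Grasp slipped: fingers at (250–300,130) are nearly shut above the still-lying tin, cap at (270,195). I'll open, raise, and re-measure.

Emit:
arm_command(commands=[{"tx":0,"ty":0,"tz":-0.1,"twist":0},{"tx":0,"ty":0,"tz":-0.25,"twist":0},{"tx":0,"ty":0,"tz":-0.4,"twist":0},{"tx":0,"ty":0,"tz":-0.4,"twist":0},{"tx":0,"ty":0,"tz":-0.4,"twist":0},{"tx":0,"ty":0,"tz":-0.4,"twist":0},{"tx":0,"ty":0,"tz":-0.4,"twist":0},{"tx":0,"ty":0,"tz":-0.4,"twist":0}], claw=1)

```text
t: 7.35
eef_pos: [0.5381, -0.2965, 0.1475]
ee_rot: [3.139, 0.001, -1.601]
force: [0.4, 0.1, -0.1]
width: 0.0653
gripper_force: 0.0
```

```bash
cat > m.py <<'E'
from h import *
np.set_printoptions(precision=4,suppress=True)
def red():
    s=get_state();c=calibration("wrist");f=save("wrist","w_%.2f"%s["t"]);hsv=cv2.cvtColor(f,cv2.COLOR_RGB2HSV)
    m=(((hsv[...,0]<5)|(hsv[...,0]>174))&(hsv[...,1]>180)&(hsv[...,2]>60)).astype(np.uint8)
    n,l,st,ce=cv2.connectedComponentsWithStats(m);i=1+np.argmax(st[1:,4]);return s,c,f,st[i],hsv
if __name__=="__main__":
    s,c,f,b,h=red();x,y,w,hh,_=b;print(s["eef_pos"],s["ee_rot"],b)
    for z in(.023,.04):print(z,ray("wrist",(x+w/2-.5,y-.5),z,c),ray("wrist",(x+w/2-.5,y+hh-.5),z,c))
    m=(h[...,0]>5)&(h[...,0]<25)&(h[...,1]>150);m[:y]=0
    for r in range(y,300,10):
        q=np.flatnonzero(m[r])
        if len(q):print(r,q[0],q[-1],(ray("wrist",(q[0],r),.046,c)+ray("wrist",(q[-1],r),.046,c))[:2]/2)
E
python3 m.py
```

```text
[ 0.5381 -0.2965  0.1475] [ 3.1394  0.0005 -1.6006] [ 302  201   39   35 1278]
0.023 [ 0.5376 -0.3176  0.023 ] [ 0.5385 -0.2877  0.023 ]
0.04 [ 0.5375 -0.3201  0.04  ] [ 0.5384 -0.2919  0.04  ]
281 160 483 [ 0.539  -0.2553]
291 152 491 [ 0.5392 -0.2466]
```

Emit:
arm_command(commands=[{"tx":0.05,"ty":0,"tz":0.12,"twist":0},{"tx":0.05,"ty":0,"tz":0.24,"twist":0},{"tx":0.05,"ty":0,"tz":0.36,"twist":0},{"tx":0.05,"ty":0,"tz":0.46,"twist":0},{"tx":0.05,"ty":0,"tz":0.53,"twist":0},{"tx":0.05,"ty":0,"tz":0.56,"twist":0},{"tx":0.05,"ty":0,"tz":0.57,"twist":0},{"tx":0.05,"ty":0,"tz":0.572,"twist":0}], claw=0.6)

```text
t: 8.07
eef_pos: [0.5385, -0.3093, 0.0052]
ee_rot: [3.14, 0.0, -1.6]
force: [-0.0, -0.4, -0.3]
width: 0.0526
gripper_force: 0.0
```

Emit:
arm_command(commands=[{"tx":0,"ty":0,"tz":0,"twist":0},{"tx":0,"ty":0,"tz":0,"twist":0},{"tx":0,"ty":0,"tz":0,"twist":0},{"tx":0,"ty":0,"tz":0,"twist":0},{"tx":0,"ty":0,"tz":0,"twist":0},{"tx":0,"ty":0,"tz":0,"twist":0},{"tx":0,"ty":0,"tz":0,"twist":0},{"tx":0,"ty":0,"tz":0,"twist":0}], claw=0, grip_force=15)

```text
t: 8.73
eef_pos: [0.5389, -0.3095, 0.0064]
ee_rot: [-3.141, -0.0, -1.6]
force: [-1.3, 0.4, 6.1]
width: 0.0289
gripper_force: 14.8
```

Run:
```python
from h import *
s=get_state();print(s["eef_pos"],s["force"],s["width"],s["gripper_force"],s["moment"])
a=cv2.resize(grab_frame("wrist")[200:420,180:460],(560,440));s=cv2.resize(grab_frame("scene")[160:230,255:325],(440,440),interpolation=cv2.INTER_CUBIC)
cv2.imwrite("pics/s4.png",cv2.cvtColor(cv2.resize(np.hstack([a,s]),(800,352)),cv2.COLOR_RGB2BGR))
```

```text
[ 0.53892668 -0.3094888   0.00640445] [-1.34848901  0.40176064  6.05111174] 0.028896333551611544 14.838710725307465 [0.3793418  0.43889605 0.05536333]
```

View pics/s4.png

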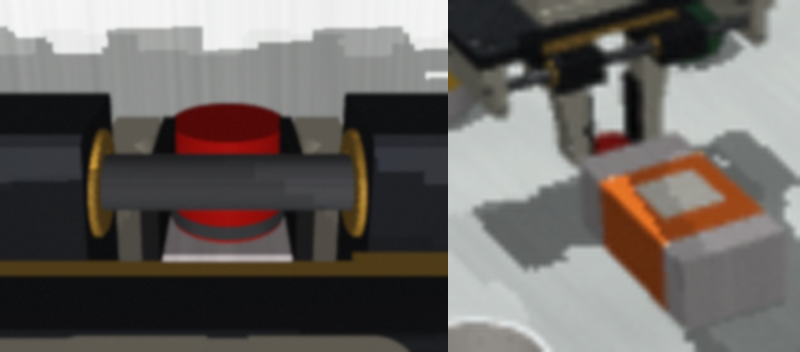

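The cap sits between the pads, but the upward 6 N and the 29 mm width show that the pads pinch above the cap's axis. I'll open a bit, go 2.5 mm lower, and grip again.

Emit:
arm_command(commands=[{"tx":0,"ty":0,"tz":0,"twist":0},{"tx":0,"ty":0,"tz":0,"twist":0},{"tx":0,"ty":0,"tz":0.01,"twist":0},{"tx":0,"ty":0,"tz":0.01,"twist":0},{"tx":0,"ty":0,"tz":0.01,"twist":0},{"tx":0,"ty":0,"tz":0.01,"twist":0},{"tx":0,"ty":0,"tz":0.01,"twist":0},{"tx":0,"ty":0,"tz":0.01,"twist":0}], claw=0.5)

```text
t: 9.5
eef_pos: [0.5385, -0.3093, 0.0031]
ee_rot: [3.141, 0.0, -1.601]
force: [-0.3, -0.1, 0.0]
width: 0.0439
gripper_force: 0.0
```

Emit:
arm_command(commands=[{"tx":0,"ty":0,"tz":0,"twist":0},{"tx":0,"ty":0,"tz":0,"twist":0},{"tx":0,"ty":0,"tz":0,"twist":0},{"tx":0,"ty":0,"tz":0,"twist":0},{"tx":0,"ty":0,"tz":0,"twist":0},{"tx":0,"ty":0,"tz":0,"twist":0},{"tx":0,"ty":0,"tz":0,"twist":0},{"tx":0,"ty":0,"tz":0,"twist":0}], claw=0, grip_force=12)

```text
t: 10.17
eef_pos: [0.5386, -0.3093, 0.0032]
ee_rot: [-3.142, -0.0, -1.601]
force: [0.1, 1.2, -0.4]
width: 0.0318
gripper_force: 11.6
```

Emit:
arm_command(commands=[{"tx":-0.008,"ty":0,"tz":-0.042,"twist":0},{"tx":-0.019,"ty":0,"tz":-0.083,"twist":0},{"tx":-0.032,"ty":0,"tz":-0.124,"twist":0},{"tx":-0.049,"ty":0,"tz":-0.163,"twist":0},{"tx":-0.068,"ty":0,"tz":-0.201,"twist":0},{"tx":-0.09,"ty":0,"tz":-0.238,"twist":0},{"tx":-0.114,"ty":0,"tz":-0.273,"twist":0},{"tx":-0.14,"ty":0,"tz":-0.306,"twist":0}])

```text
t: 10.83
eef_pos: [0.5401, -0.2739, 0.0813]
ee_rot: [-3.14, -0.0, -1.6]
force: [1.6, 0.4, -0.6]
width: 0.0118
gripper_force: 0.0
```

Slipped off the round cap again. The flat body sides near the shoulder are a better purchase (cap top stays clear of the gripper body). I'll re-measure, then grip there.

Emit:
arm_command(commands=[{"tx":0,"ty":0,"tz":-0.1,"twist":0},{"tx":0,"ty":0,"tz":-0.25,"twist":0},{"tx":0,"ty":0,"tz":-0.4,"twist":0},{"tx":0,"ty":0,"tz":-0.5,"twist":0},{"tx":0,"ty":0,"tz":-0.5,"twist":0},{"tx":0,"ty":0,"tz":-0.5,"twist":0},{"tx":0,"ty":0,"tz":-0.5,"twist":0},{"tx":0,"ty":0,"tz":-0.5,"twist":0}], claw=1)

```text
t: 11.5
eef_pos: [0.5389, -0.2738, 0.2037]
ee_rot: [3.14, 0.001, -1.6]
force: [0.2, -0.4, 0.2]
width: 0.0599
gripper_force: 0.0
```

```bash
python3 m.py
```

```text
[ 0.5389 -0.2738  0.2037] [ 3.1398  0.0005 -1.6005] [304 176  33  28 882]
0.023 [ 0.539  -0.3108  0.023 ] [ 0.5398 -0.2835  0.023 ]
0.04 [ 0.5389 -0.3122  0.04  ] [ 0.5397 -0.2862  0.04  ]
246 286 354 [ 0.5409 -0.2465]
256 286 354 [ 0.5412 -0.2366]
266 287 354 [ 0.541  -0.2265]
276 288 354 [ 0.5408 -0.2163]
286 169 475 [ 0.5401 -0.2059]
296 164 479 [ 0.5409 -0.1955]
```

Emit:
arm_command(commands=[{"tx":0,"ty":-0.005,"tz":0.15,"twist":0},{"tx":0,"ty":-0.005,"tz":0.3,"twist":0},{"tx":0,"ty":-0.005,"tz":0.45,"twist":0},{"tx":0,"ty":-0.005,"tz":0.58,"twist":0},{"tx":0,"ty":-0.005,"tz":0.69,"twist":0},{"tx":0,"ty":-0.005,"tz":0.76,"twist":0},{"tx":0,"ty":-0.005,"tz":0.79,"twist":0},{"tx":0,"ty":-0.005,"tz":0.795,"twist":0}], claw=1)

```text
t: 12.22
eef_pos: [0.5391, -0.274, 0.0034]
ee_rot: [3.137, 0.001, -1.601]
force: [-0.5, -0.2, 1.1]
width: 0.0878
gripper_force: 0.0
```

Emit:
arm_command(commands=[{"tx":0,"ty":0,"tz":0,"twist":0},{"tx":0,"ty":0,"tz":0,"twist":0},{"tx":0,"ty":0,"tz":0,"twist":0},{"tx":0,"ty":0,"tz":0,"twist":0},{"tx":0,"ty":0,"tz":0,"twist":0},{"tx":0,"ty":0,"tz":0,"twist":0},{"tx":0,"ty":0,"tz":0,"twist":0},{"tx":0,"ty":0,"tz":0,"twist":0}], claw=0, grip_force=20)

```text
t: 12.88
eef_pos: [0.5413, -0.2746, 0.0072]
ee_rot: [-3.14, -0.001, -1.6]
force: [-2.1, 0.6, 6.1]
width: 0.0658
gripper_force: 20.0
```

Emit:
arm_command(commands=[{"tx":-0.004,"ty":0,"tz":-0.026,"twist":0},{"tx":-0.012,"ty":0,"tz":-0.052,"twist":0},{"tx":-0.02,"ty":0,"tz":-0.077,"twist":0},{"tx":-0.03,"ty":0,"tz":-0.1,"twist":0},{"tx":-0.04,"ty":0,"tz":-0.124,"twist":0},{"tx":-0.052,"ty":0,"tz":-0.147,"twist":0},{"tx":-0.065,"ty":0,"tz":-0.169,"twist":0},{"tx":-0.079,"ty":0,"tz":-0.191,"twist":0}])

```text
t: 13.55
eef_pos: [0.5414, -0.2542, 0.0542]
ee_rot: [-3.142, 0.0, -1.601]
force: [-0.5, -0.6, -4.7]
width: 0.066
gripper_force: 20.0
```

Run:
```python
from h import *
s=cv2.resize(grab_frame("scene")[140:260,220:380],(640,480))
cv2.imwrite("pics/s5.png",cv2.cvtColor(s,cv2.COLOR_RGB2BGR))
```

```text
(no output)
```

View pics/s5.png

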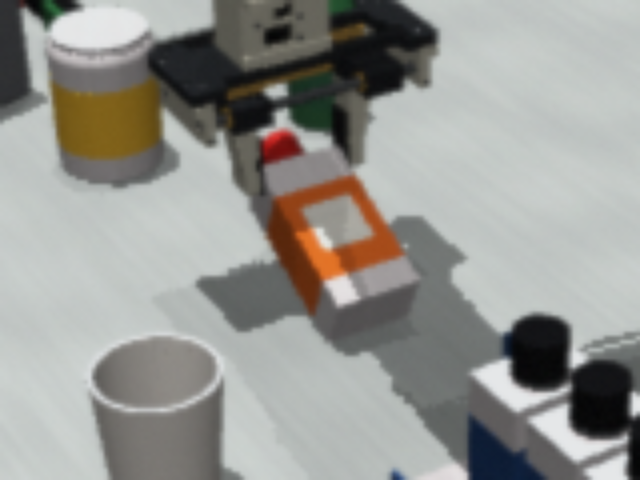

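The tin is pivoting up in the fingers: cap at (280,145) raised, bottom edge (370,320) on the bench. I'll keep following the arc.

Emit:
arm_command(commands=[{"tx":-0.032,"ty":0,"tz":-0.042,"twist":0},{"tx":-0.067,"ty":0,"tz":-0.08,"twist":0},{"tx":-0.107,"ty":0,"tz":-0.114,"twist":0},{"tx":-0.149,"ty":0,"tz":-0.143,"twist":0},{"tx":-0.195,"ty":0,"tz":-0.168,"twist":0},{"tx":-0.242,"ty":0,"tz":-0.187,"twist":0},{"tx":-0.292,"ty":0,"tz":-0.202,"twist":0},{"tx":-0.343,"ty":0,"tz":-0.212,"twist":0}])

```text
t: 14.27
eef_pos: [0.544, -0.1674, 0.1072]
ee_rot: [-3.141, 0.0, -1.6]
force: [0.1, 0.2, -5.3]
width: 0.0655
gripper_force: 20.0
```

Emit:
arm_command(commands=[{"tx":-0.04,"ty":0,"tz":-0.01,"twist":0},{"tx":-0.08,"ty":0,"tz":-0.014,"twist":0},{"tx":-0.12,"ty":0,"tz":-0.012,"twist":0},{"tx":-0.154,"ty":0,"tz":-0.008,"twist":0},{"tx":-0.154,"ty":0,"tz":-0.005,"twist":0},{"tx":-0.154,"ty":0,"tz":0,"twist":0},{"tx":-0.154,"ty":0,"tz":0.004,"twist":0},{"tx":-0.154,"ty":0,"tz":0.004,"twist":0}])

```text
t: 14.93
eef_pos: [0.5448, -0.1307, 0.1052]
ee_rot: [3.141, -0.0, -1.601]
force: [0.3, 0.8, -5.4]
width: 0.0653
gripper_force: 20.0
```

Run:
```python
from h import *
st=get_state();print(st["eef_pos"],st["force"],st["moment"])
s=cv2.resize(grab_frame("scene")[120:270,220:420],(640,480))
cv2.imwrite("pics/s6.png",cv2.cvtColor(s,cv2.COLOR_RGB2BGR))
```

```text
[ 0.54481207 -0.13074885  0.1051554 ] [ 0.30286197  0.78529785 -5.42016933] [-0.01248446 -0.01719513  0.04519042]
```

View pics/s6.png

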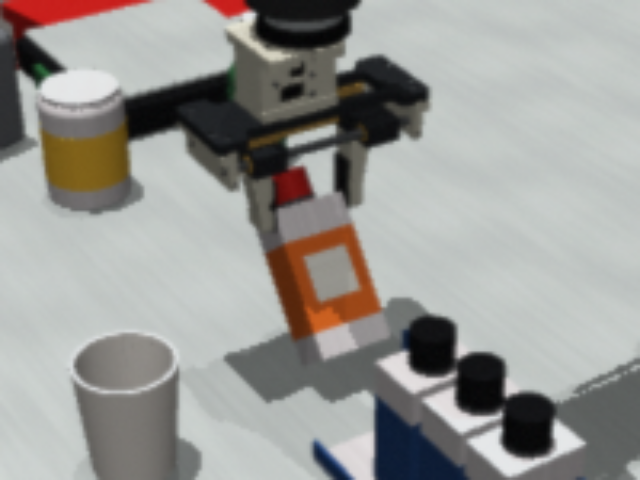

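The tin hangs tilted about 25°, bottom toward the lane at (345,345), held by pad friction. Easing the grip will let it swing down.

Emit:
arm_command(commands=[{"tx":0,"ty":0,"tz":0,"twist":0},{"tx":0,"ty":0,"tz":0,"twist":0},{"tx":0,"ty":0,"tz":0,"twist":0},{"tx":0,"ty":0,"tz":0,"twist":0},{"tx":0,"ty":0,"tz":0,"twist":0},{"tx":0,"ty":0,"tz":0,"twist":0},{"tx":0,"ty":0,"tz":0,"twist":0},{"tx":0,"ty":0,"tz":0,"twist":0}], grip_force=9)

```text
t: 15.65
eef_pos: [0.5452, -0.1304, 0.1057]
ee_rot: [-3.141, 0.0, -1.6]
force: [0.4, 0.1, -5.9]
width: 0.066
gripper_force: 9.0
```

```bash
cat > ax.py <<'E'
from h import *
np.set_printoptions(precision=4,suppress=True)
st=get_state();print(st["eef_pos"],st["force"],st["width"],st["gripper_force"])
g=st["eef_pos"]+[0,0,.019]
f=save("scene","sc_%.2f"%st["t"]);c=calibration("scene");hsv=cv2.cvtColor(f,cv2.COLOR_RGB2HSV)
m=((hsv[...,0]>5)&(hsv[...,0]<22)&(hsv[...,1]>170)&(hsv[...,2]>60)).astype(np.uint8)
p=proj("scene",g,c);roi=np.zeros_like(m);x,y=int(p[0]),int(p[1]);roi[max(0,y-30):y+70,x-40:x+50]=1
m&=roi
# IoU-like fit of tilt: project label band, along .03-.1, from grasp at 'al'
best=[]
for al in(.115,.121,.127):
  for ph in np.radians(np.arange(-20,92,2)):
    zz=np.array([0,-np.sin(ph),np.cos(ph)]);yy=np.array([0,np.cos(ph),np.sin(ph)]);xx=np.array([1.,0,0])
    P=[g+xx*i*.033+yy*j*.023+zz*(k-al) for i in(-1,1) for j in(-1,1) for k in(.03,.098)]
    r=np.zeros_like(m);cv2.fillConvexPoly(r,cv2.convexHull(np.array([proj("scene",q,c) for q in P],np.float32)).astype(np.int32),1)
    m2=cv2.morphologyEx(m,cv2.MORPH_CLOSE,np.ones((13,13)))
    best.append(((r&m2).sum()/(r|m2).sum(),al,np.degrees(ph)))
print(sorted(best)[-4:],m.sum())
E
python3 ax.py
```

```text
[ 0.5452 -0.1304  0.1057] [ 0.3553  0.1142 -5.9404] 0.06597692630315063 8.999181389808655
[(np.float64(0.8217934165720772), 0.121, np.float64(16.0)), (np.float64(0.8318077803203662), 0.121, np.float64(10.0)), (np.float64(0.8331415420023015), 0.121, np.float64(12.000000000000002)), (np.float64(0.839907192575406), 0.121, np.float64(14.0))] 498
```

Emit:
arm_command(commands=[{"tx":0,"ty":0,"tz":0,"twist":0},{"tx":0,"ty":0,"tz":0,"twist":0},{"tx":0,"ty":0,"tz":0,"twist":0},{"tx":0,"ty":0,"tz":0,"twist":0},{"tx":0,"ty":0,"tz":0,"twist":0},{"tx":0,"ty":0,"tz":0,"twist":0},{"tx":0,"ty":0,"tz":0,"twist":0},{"tx":0,"ty":0,"tz":0,"twist":0}], grip_force=6)

```text
t: 16.37
eef_pos: [0.5451, -0.1304, 0.1056]
ee_rot: [3.142, -0.0, -1.6]
force: [-0.4, 0.1, -5.3]
width: 0.066
gripper_force: 6.0
```

```bash
python3 ax.py
```

```text
[ 0.5451 -0.1304  0.1056] [-0.432   0.139  -5.3129] 0.06603264780338175 5.998978614807129
[(np.float64(0.8229284903518729), 0.121, np.float64(16.0)), (np.float64(0.8329519450800915), 0.121, np.float64(10.0)), (np.float64(0.8342922899884925), 0.121, np.float64(12.000000000000002)), (np.float64(0.8410672853828306), 0.121, np.float64(14.0))] 498
```

Emit:
arm_command(commands=[{"tx":0,"ty":0,"tz":0.006,"twist":0},{"tx":0,"ty":0,"tz":0.01,"twist":0},{"tx":-0.02,"ty":0,"tz":0.01,"twist":0},{"tx":-0.045,"ty":0,"tz":0.01,"twist":0},{"tx":-0.07,"ty":0,"tz":0.011,"twist":0},{"tx":-0.09,"ty":0,"tz":0.012,"twist":0},{"tx":-0.107,"ty":0,"tz":0.014,"twist":0},{"tx":-0.107,"ty":0,"tz":0.016,"twist":0}])

```text
t: 17.08
eef_pos: [0.5461, -0.1026, 0.1017]
ee_rot: [-3.141, 0.0, -1.6]
force: [-0.9, 0.6, -5.3]
width: 0.0665
gripper_force: 6.0
```

```bash
python3 ax.py
```

```text
[ 0.5461 -0.1026  0.1017] [-0.9102  0.559  -5.2841] 0.06647705960581587 5.998834669589996
[(np.float64(0.8215077605321508), 0.121, np.float64(14.0)), (np.float64(0.8217054263565892), 0.121, np.float64(12.000000000000002)), (np.float64(0.8237250554323725), 0.121, np.float64(10.0)), (np.float64(0.8260869565217391), 0.121, np.float64(8.0))] 509
```

Emit:
arm_command(commands=[{"tx":0,"ty":0,"tz":0.004,"twist":0},{"tx":0,"ty":0,"tz":0.008,"twist":0},{"tx":0,"ty":0,"tz":0.012,"twist":0},{"tx":0,"ty":0,"tz":0.016,"twist":0},{"tx":0,"ty":0,"tz":0.016,"twist":0},{"tx":0,"ty":0,"tz":0.016,"twist":0},{"tx":0,"ty":0,"tz":0.016,"twist":0},{"tx":0,"ty":0,"tz":0.016,"twist":0}])

```text
t: 17.8
eef_pos: [0.5471, -0.1042, 0.0994]
ee_rot: [-3.139, -0.001, -1.6]
force: [-3.0, 0.6, 7.2]
width: 0.0656
gripper_force: 6.0
```

```bash
sed -i 's/(.115,.121,.127)/(.105,.110,.115,.12,.125)/; s/^x,y=.*//' ax.py
cat >> ax.py <<'E'
# principal axis of the label edges in picture vs the picture of a vertical line
ys,xs=np.nonzero(cv2.morphologyEx(m,cv2.MORPH_CLOSE,np.ones((13,13))))
for r in np.unique(ys)[::4]:print(r,xs[ys==r].min(),xs[ys==r].max(),end='; ')
print([proj("scene",g+[i*.033,.023,-.121+k],c).round(1) for i in(-1,1) for k in(.03,.098)])
E
python3 ax.py
```

```text
[ 0.5471 -0.1042  0.0994] [-2.9689  0.6264  7.1765] 0.06559463083763972 6.020010933279991
[(np.float64(0.8215077605321508), 0.12, np.float64(12.000000000000002)), (np.float64(0.8219484882418813), 0.125, np.float64(4.0)), (np.float64(0.8264738598442715), 0.12, np.float64(8.0)), (np.float64(0.8395904436860068), 0.12, np.float64(6.000000000000001))] 509
198 331 332; 202 305 333; 206 306 333; 210 307 334; 214 308 334; 218 308 335; 222 309 336; 226 310 328; 230 316 317; [array([334.3, 222.8]), array([334.5, 201.9]), array([313.9, 230.3]), array([313.5, 209.1])]
```

Emit:
arm_command(commands=[{"tx":-0.015,"ty":0,"tz":0,"twist":0},{"tx":-0.03,"ty":0,"tz":0,"twist":0},{"tx":-0.045,"ty":0,"tz":0.001,"twist":0},{"tx":-0.06,"ty":0,"tz":0.002,"twist":0},{"tx":-0.075,"ty":0,"tz":0.004,"twist":0},{"tx":-0.09,"ty":0,"tz":0.006,"twist":0},{"tx":-0.105,"ty":0,"tz":0.008,"twist":0},{"tx":-0.105,"ty":0,"tz":0.008,"twist":0}])

```text
t: 18.52
eef_pos: [0.5469, -0.0766, 0.0955]
ee_rot: [-3.141, 0.0, -1.6]
force: [-0.3, 1.6, 2.3]
width: 0.0661
gripper_force: 6.0
```

```bash
python3 ax.py
```

```text
[ 0.5469 -0.0766  0.0955] [-0.266   1.5543  2.3175] 0.06607901456522892 6.000833362340927
[(np.float64(0.7584650112866818), 0.125, np.float64(-6.000000000000001)), (np.float64(0.7596371882086168), 0.125, np.float64(-10.0)), (np.float64(0.761744966442953), 0.12, np.float64(-6.000000000000001)), (np.float64(0.7663656884875847), 0.12, np.float64(-4.0))] 473
204 335 337; 208 310 337; 212 310 337; 216 310 337; 220 310 337; 224 311 337; 228 311 335; 232 316 323; [array([339.9, 228.8]), array([340.3, 207.8]), array([319.4, 236.5]), array([319.1, 215.3])]
```

The label edges now run vertical in the picture: the tin is upright. Releasing and raising.

Emit:
arm_command(commands=[{"tx":0,"ty":0,"tz":0,"twist":0},{"tx":0,"ty":0,"tz":0,"twist":0},{"tx":0,"ty":0,"tz":0,"twist":0},{"tx":0,"ty":0,"tz":0,"twist":0},{"tx":0,"ty":0,"tz":-0.02,"twist":0},{"tx":0,"ty":0,"tz":-0.06,"twist":0},{"tx":0,"ty":0,"tz":-0.14,"twist":0},{"tx":0,"ty":0,"tz":-0.25,"twist":0}], claw=1)

```text
t: 19.23
eef_pos: [0.5455, -0.0776, 0.158]
ee_rot: [3.138, -0.0, -1.601]
force: [0.2, -0.1, 0.2]
width: 0.0879
gripper_force: 0.0
```

Emit:
arm_command(commands=[{"tx":0,"ty":0,"tz":-0.15,"twist":0},{"tx":0,"ty":0,"tz":-0.3,"twist":0},{"tx":0,"ty":0,"tz":-0.45,"twist":0},{"tx":0,"ty":0,"tz":-0.6,"twist":0},{"tx":0,"ty":0,"tz":-0.6,"twist":0},{"tx":0,"ty":0,"tz":-0.6,"twist":0},{"tx":0,"ty":0,"tz":-0.6,"twist":0},{"tx":0,"ty":0,"tz":-0.6,"twist":0}])

```text
t: 19.9
eef_pos: [0.546, -0.0775, 0.3075]
ee_rot: [3.14, -0.0, -1.601]
force: [0.3, 0.9, -0.6]
width: 0.0877
gripper_force: 0.0
```

Run:
```python
from m import *
s,c,f,b,h=red();x,y,w,hh,_=b;print(s["eef_pos"],s["ee_rot"],b)
print("cap top rect at .16:",[ray("wrist",p,.16,c)[:2] for p in((x-.5,y-.5),(x+w-.5,y-.5),(x-.5,y+hh-.5),(x+w-.5,y+hh-.5))])
for cam,cc in(("wrist",c),):
    for r in spot_point("tin_cap",cam)[:1]:print(r["score"],r["uv"],ray(cam,r["uv"],.16,cc))
g=save("scene","sc2");
for r in spot_point("tin_cap","scene")[:1]:print(r["score"],r["uv"],ray("scene",r["uv"],.16))
for r in spot_point("tin","scene")[:1]:print(r["score"],r["uv"],ray("scene",r["uv"],0))
S=cv2.resize(g[140:290,230:430],(533,400));cv2.imwrite("pics/c7.png",cv2.cvtColor(np.hstack([cv2.resize(f[:,:],(533,400))[:,130:390],S]),cv2.COLOR_RGB2BGR))
```

```text
[ 0.546  -0.0775  0.3075] [ 3.1401 -0.0001 -1.6007] [ 304  192   35   39 1051]
cap top rect at .16: [array([ 0.561 , -0.1037]), array([ 0.5299, -0.1027]), array([ 0.5625, -0.0682]), array([ 0.5306, -0.0672])]
0.57 [319.7, 211.7] [ 0.5472 -0.0851  0.16  ]
0.82 [321.9, 185.5] [ 0.5551 -0.079   0.16  ]
0.62 [321.1, 236.9] [ 0.5601 -0.0768  0.    ]
```

View pics/c7.png

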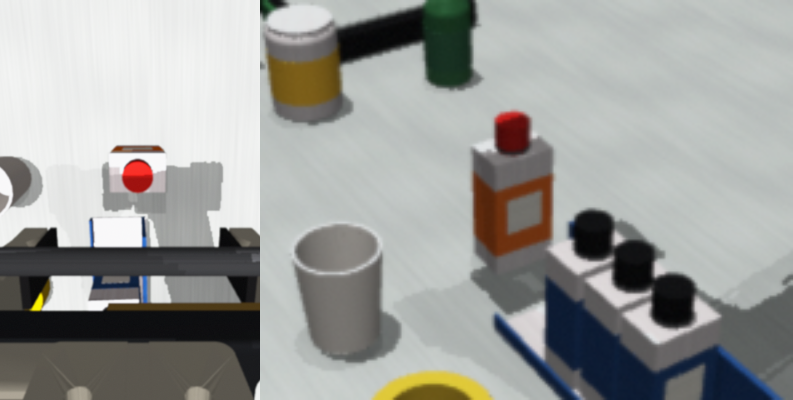

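The tin stands upright, cap disc at (137,176) left panel, and is let go. Before taking it, I'll measure the lane from above with the wrist camera.

Emit:
arm_command(commands=[{"tx":-1,"ty":0,"tz":0,"twist":0},{"tx":-1,"ty":0,"tz":0,"twist":0},{"tx":-1,"ty":0,"tz":0,"twist":0},{"tx":-1,"ty":0,"tz":0,"twist":0},{"tx":-1,"ty":0,"tz":0,"twist":0},{"tx":-1,"ty":0,"tz":0,"twist":0},{"tx":-1,"ty":0,"tz":0,"twist":0},{"tx":-1,"ty":0,"tz":0,"twist":0}])

```text
t: 20.82
eef_pos: [0.5538, 0.1747, 0.3071]
ee_rot: [3.14, -0.001, -1.597]
force: [-0.6, -0.7, -0.5]
width: 0.0875
gripper_force: 0.0
```

Emit:
arm_command(commands=[{"tx":-0.48,"ty":0,"tz":0,"twist":0},{"tx":-0.48,"ty":0,"tz":0,"twist":0},{"tx":-0.48,"ty":0,"tz":0,"twist":0},{"tx":-0.48,"ty":0,"tz":0,"twist":0},{"tx":-0.48,"ty":0,"tz":0,"twist":0},{"tx":-0.48,"ty":0,"tz":0,"twist":0},{"tx":-0.48,"ty":0,"tz":0,"twist":0},{"tx":-0.48,"ty":0,"tz":0,"twist":0}])

```text
t: 21.48
eef_pos: [0.558, 0.291, 0.3086]
ee_rot: [-3.141, 0.0, -1.602]
force: [0.0, 0.5, 0.7]
width: 0.0879
gripper_force: 0.0
```

Run:
```python
from m import *
import pickle
s=get_state();c=calibration("wrist");f=save("wrist","lane");pickle.dump((s,c),open("lane.pkl","wb"))
print(s["eef_pos"],s["ee_rot"])
for q,z in(("lane_corner",.004),("neighbour1",0)):
    for r in spot_point(q,"wrist")[:3]:print(q,r["score"],r["uv"],ray("wrist",r["uv"],z,c))
cv2.imwrite("pics/lane_v.png",cv2.cvtColor(cv2.resize(f[60:360,190:490],(600,600),interpolation=cv2.INTER_CUBIC),cv2.COLOR_RGB2BGR))
```

```text
[0.558  0.291  0.3086] [-3.1411  0.0003 -1.602 ]
lane_corner 0.63 [332.0, 207.0] [0.5449 0.3059 0.004 ]
neighbour1 0.97 [297.4, 88.8] [0.584  0.1575 0.    ]
neighbour1 0.96 [297.9, 39.3] [0.5808 0.1019 0.    ]
neighbour1 0.74 [299.9, 131.8] [ 0.5832  0.2087 -0.    ]
```

View pics/lane_v.png

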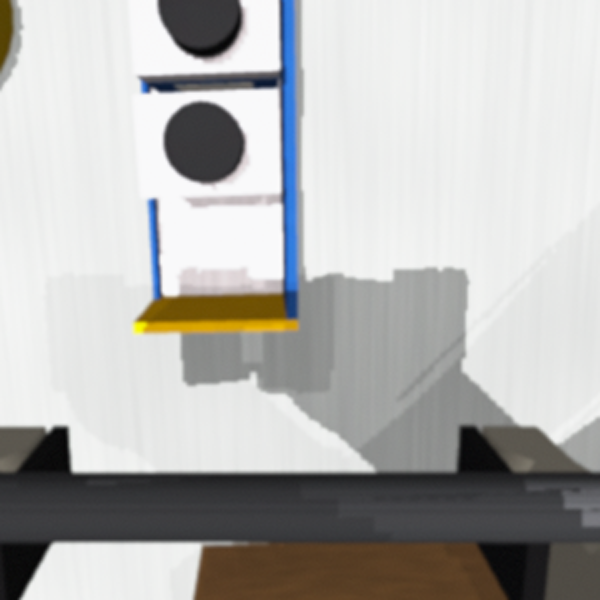

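The crop shows the free place at (165–285, 200–295), yellow stop's inner face from base row 297 to top ~322, fence inner base at col ~284, neighbour1's cap at (204,142). Now fit the lines.

Run:
```python
from h import *
import pickle
np.set_printoptions(precision=4,suppress=True)
s,c=pickle.load(open("lane.pkl","rb"));f=cv2.imread("pics/lane.png");h=cv2.cvtColor(f,cv2.COLOR_BGR2HSV)
ye=(h[...,0]>15)&(h[...,0]<35)&(h[...,1]>130)&(h[...,2]>60);bl=(h[...,0]>100)&(h[...,0]<125)&(h[...,1]>110)
def fit(P):
    P=np.array(P);return P
# stop: per column first and last yellow row
A=[];B=[]
for u in range(275,332,5):
    v=np.flatnonzero(ye[190:240,u])+190
    if len(v):A.append(ray("wrist",(u,v[0]-.5),.004,c));B.append(ray("wrist",(u,v[-1]+.5),.094,c))
C=[];D=[]
for r in range(120,205,6):
    u=np.flatnonzero(bl[r,315:350])+315
    if len(u):C.append(ray("wrist",(u[0]-.5,r),.004,c) if r>162 else ray("wrist",(u[0]-.5,r),.13,c));D.append(ray("wrist",(u[-1]+.5,r),.094,c));print(r,u[0],u[-1],C[-1][:2],D[-1][:2])
for n,P in(("stop base",A),("stop top outer",B)):
    P=np.array(P);k=np.polyfit(P[:,0],P[:,1],1);print(n,"slope dy/dx",k[0],"y at x=.58",np.polyval(k,.58),"resid",np.std(P[:,1]-np.polyval(k,P[:,0])))
D=np.array(D);k=np.polyfit(D[:,1],D[:,0],1);print("fence top outer dx/dy",k[0],"x at y=.29",np.polyval(k,.29))
# neighbours' caps (dark) in wrist
dk=((h[...,2]<75)&(h[...,1]<90)).astype(np.uint8);dk[170:]=0
n,l,st,ce=cv2.connectedComponentsWithStats(dk)
for i in range(1,n):
    if st[i,4]>300 and 260<ce[i][0]<330:print(st[i],ce[i],ray("wrist",ce[i],.16+.004,c))
# neighbour1 +y face top edge: white body front edge rows
for u in(265,280,295,310,325):print(u,h[150:170,u,2],end=' ')
```

```text
120 331 337 [0.547  0.2032] [0.539  0.2013]
126 331 337 [0.5471 0.2085] [0.5391 0.2072]
132 331 337 [0.5473 0.2139] [0.5393 0.2131]
138 332 337 [0.5465 0.2193] [0.5394 0.219 ]
144 332 337 [0.5466 0.2248] [0.5395 0.225 ]
150 332 337 [0.5467 0.2303] [0.5396 0.2311]
156 332 337 [0.5469 0.2358] [0.5398 0.2372]
162 332 337 [0.547  0.2414] [0.5399 0.2433]
168 332 337 [0.5443 0.255 ] [0.54   0.2495]
174 332 337 [0.5445 0.2627] [0.5402 0.2557]
180 333 338 [0.5434 0.2704] [0.5392 0.2621]
186 333 338 [0.5436 0.2782] [0.5393 0.2684]
192 333 338 [0.5438 0.2861] [0.5395 0.2748]
198 333 338 [0.5439 0.294 ] [0.5396 0.2812]
204 332 338 [0.5455 0.3019] [0.5397 0.2877]
stop base slope dy/dx -0.009110650715103981 y at x=.58 0.305284450063935 resid 0.0004296207637872655
stop top outer slope dy/dx -0.030966475978345533 y at x=.58 0.31018520571225866 resid 2.736736662798582e-17
fence top outer dx/dy 0.00521675722187278 x at y=.29 0.539786388173823
[267   0  38  20 591] [285.9932   7.9831] [0.5805 0.1202 0.164 ]
[ 270   38   41   50 1531] [289.8289  63.0411] [0.5796 0.16   0.164 ]
[ 273  112   39   38 1151] [291.5604 130.8036] [0.5809 0.2128 0.164 ]
265 [250 250 250 250 250 250 250 249 243 228 210 206 207 209 213 219 224 228
 228 227] 280 [250 250 250 249 250 250 250 248 244 246 249 250 250 250 250 250 250 250
 249 250] 295 [ 81 138 200 237 247 249 248 240 219 198 194 196 215 240 249 250 250 250
 250 250] 310 [250 250 250 250 250 250 246 230 205 196 194 198 218 240 249 250 250 250
 250 250] 325 [249 249 250 250 250 248 236 214 197 192 193 200 225 243 249 250 250 250
 250 250]
```

Emit:
arm_command(commands=[{"tx":1,"ty":0,"tz":0,"twist":0},{"tx":1,"ty":0,"tz":0,"twist":0},{"tx":1,"ty":0,"tz":0,"twist":0},{"tx":1,"ty":0,"tz":0,"twist":0},{"tx":1,"ty":0,"tz":0,"twist":0},{"tx":1,"ty":0,"tz":0,"twist":0},{"tx":1,"ty":0,"tz":0,"twist":0},{"tx":1,"ty":0,"tz":0,"twist":0}])

```text
t: 22.3
eef_pos: [0.55, 0.04, 0.3089]
ee_rot: [-3.14, 0.0, -1.605]
force: [0.8, -0.0, 0.2]
width: 0.0878
gripper_force: 0.0
```

Emit:
arm_command(commands=[{"tx":0.5,"ty":0,"tz":0,"twist":0},{"tx":0.5,"ty":0,"tz":0,"twist":0},{"tx":0.5,"ty":0,"tz":0,"twist":0},{"tx":0.5,"ty":0,"tz":0.2,"twist":0},{"tx":0.5,"ty":0,"tz":0.4,"twist":0},{"tx":0.5,"ty":0,"tz":0.4,"twist":0},{"tx":0.5,"ty":0,"tz":0.4,"twist":0},{"tx":0.5,"ty":0,"tz":0.4,"twist":0}])

```text
t: 22.97
eef_pos: [0.5467, -0.082, 0.2081]
ee_rot: [3.14, -0.001, -1.6]
force: [0.3, 0.1, 1.3]
width: 0.0878
gripper_force: 0.0
```

Run:
```python
from m import *
s,c,f,b,h=red();x,y,w,hh,_=b;print(s["eef_pos"],s["ee_rot"],b)
print([ray("wrist",p,.16,c)[:2] for p in((x-.5,y-.5),(x+w-.5,y-.5),(x-.5,y+hh-.5),(x+w-.5,y+hh-.5))])
for r in spot_point("tin_cap","wrist")[:1]:print(r["score"],r["uv"],ray("wrist",r["uv"],.16,c))
```

```text
[ 0.5467 -0.082   0.2081] [ 3.1404 -0.0009 -1.5996] [ 298  217   50   56 2205]
[array([ 0.561 , -0.1049]), array([ 0.5295, -0.104 ]), array([ 0.5627, -0.0676]), array([ 0.5299, -0.0667])]
0.96 [320.0, 251.7] [ 0.5475 -0.0814  0.16  ]
```

Emit:
arm_command(commands=[{"tx":0.004,"ty":0.002,"tz":0.08,"twist":0},{"tx":0.004,"ty":0.002,"tz":0.15,"twist":0},{"tx":0.004,"ty":0.002,"tz":0.21,"twist":0},{"tx":0.004,"ty":0.002,"tz":0.25,"twist":0},{"tx":0.004,"ty":0.002,"tz":0.28,"twist":0},{"tx":0.004,"ty":0.002,"tz":0.29,"twist":0},{"tx":0.004,"ty":0.002,"tz":0.29,"twist":0},{"tx":0.004,"ty":0.002,"tz":0.29,"twist":0}], claw=0.7)

```text
t: 23.73
eef_pos: [0.5467, -0.0833, 0.1366]
ee_rot: [-3.14, -0.0, -1.6]
force: [0.1, 0.3, 1.2]
width: 0.0613
gripper_force: 0.0
```

Emit:
arm_command(commands=[{"tx":0,"ty":0,"tz":0,"twist":0},{"tx":0,"ty":0,"tz":0,"twist":0},{"tx":0,"ty":0,"tz":0,"twist":0},{"tx":0,"ty":0,"tz":0,"twist":0},{"tx":0,"ty":0,"tz":0,"twist":0},{"tx":0,"ty":0,"tz":0,"twist":0},{"tx":0,"ty":0,"tz":0,"twist":0},{"tx":0,"ty":0,"tz":0,"twist":0}], claw=0, grip_force=35)

```text
t: 24.4
eef_pos: [0.5465, -0.0839, 0.1377]
ee_rot: [-3.14, -0.001, -1.6]
force: [-5.5, 1.0, 19.8]
width: 0.0138
gripper_force: 10.0
```

The fingers closed over the top of the cap (20 N upward, width 14 mm). Together with the chord widths earlier, this puts the real fingertips about 26 mm above the nominal TCP. I'll raise, open, and check the tin.

Emit:
arm_command(commands=[{"tx":0,"ty":0,"tz":-0.04,"twist":0},{"tx":0,"ty":0,"tz":-0.12,"twist":0},{"tx":0,"ty":0,"tz":-0.2,"twist":0},{"tx":0,"ty":0,"tz":-0.28,"twist":0},{"tx":0,"ty":0,"tz":-0.28,"twist":0},{"tx":0,"ty":0,"tz":-0.28,"twist":0},{"tx":0,"ty":0,"tz":-0.28,"twist":0},{"tx":0,"ty":0,"tz":-0.28,"twist":0}], claw=0.8)

```text
t: 25.07
eef_pos: [0.5454, -0.0834, 0.2048]
ee_rot: [3.14, -0.0, -1.601]
force: [0.1, 0.1, -0.6]
width: 0.0612
gripper_force: 0.0
```

```bash
cat > t.py <<'E'
from m import *
s,c,f,b,h=red();x,y,w,hh,_=b;print(s["eef_pos"],s["ee_rot"],s["force"],b)
print([ray("wrist",p,.16,c)[:2] for p in((x-.5,y-.5),(x+w-.5,y-.5),(x-.5,y+hh-.5),(x+w-.5,y+hh-.5))])
for r in spot_point("tin_cap","wrist")[:1]:print(r["score"],r["uv"],ray("wrist",r["uv"],.16,c))
g=grab_frame("scene")
for q,z in(("tin_cap",.16),("tin",0)):
    for r in spot_point(q,"scene")[:1]:print(q,r["score"],r["uv"],ray("scene",r["uv"],z))
E
python3 t.py
```

```text
[ 0.5454 -0.0834  0.2048] [ 3.1401 -0.     -1.6007] [ 0.0551  0.1277 -0.5784] [ 295  220   51   56 2271]
[array([ 0.5614, -0.105 ]), array([ 0.5296, -0.1041]), array([ 0.5632, -0.0682]), array([ 0.5302, -0.0672])]
0.72 [320.1, 256.0] [ 0.5462 -0.0808  0.16  ]
tin_cap 0.59 [322.8, 183.9] [ 0.5488 -0.0846  0.16  ]
tin 0.98 [320.9, 235.5] [ 0.5571 -0.0826  0.    ]
```

Emit:
arm_command(commands=[{"tx":0,"ty":0,"tz":0.08,"twist":0},{"tx":0,"ty":0,"tz":0.16,"twist":0},{"tx":0,"ty":0,"tz":0.24,"twist":0},{"tx":0,"ty":0,"tz":0.3,"twist":0},{"tx":0,"ty":0,"tz":0.34,"twist":0},{"tx":0,"ty":0,"tz":0.36,"twist":0},{"tx":0,"ty":0,"tz":0.37,"twist":0},{"tx":0,"ty":0,"tz":0.37,"twist":0}], claw=0.65)

```text
t: 25.98
eef_pos: [0.5462, -0.0834, 0.1132]
ee_rot: [3.142, -0.0, -1.6]
force: [0.7, 0.1, 0.1]
width: 0.0569
gripper_force: 0.0
```

Emit:
arm_command(commands=[{"tx":0,"ty":0,"tz":0,"twist":0},{"tx":0,"ty":0,"tz":0,"twist":0},{"tx":0,"ty":0,"tz":0,"twist":0},{"tx":0,"ty":0,"tz":0,"twist":0},{"tx":0,"ty":0,"tz":0,"twist":0},{"tx":0,"ty":0,"tz":0,"twist":0},{"tx":0,"ty":0,"tz":0,"twist":0},{"tx":0,"ty":0,"tz":0,"twist":0}], claw=0, grip_force=30)

```text
t: 26.65
eef_pos: [0.5465, -0.0834, 0.1137]
ee_rot: [-3.141, 0.0, -1.6]
force: [-0.4, 0.8, 4.6]
width: 0.0334
gripper_force: 30.0
```

Firm cap grip (33.4 mm). Lifting.

Emit:
arm_command(commands=[{"tx":0,"ty":0,"tz":-0.03,"twist":0},{"tx":0,"ty":0,"tz":-0.1,"twist":0},{"tx":0,"ty":0,"tz":-0.2,"twist":0},{"tx":0,"ty":0,"tz":-0.32,"twist":0},{"tx":0,"ty":0,"tz":-0.46,"twist":0},{"tx":0,"ty":0,"tz":-0.6,"twist":0},{"tx":0,"ty":0,"tz":-0.72,"twist":0},{"tx":0,"ty":0,"tz":-0.8,"twist":-0.007}])

```text
t: 27.32
eef_pos: [0.5458, -0.0835, 0.316]
ee_rot: [-3.14, 0.0, -1.579]
force: [1.3, 0.3, -4.7]
width: 0.0334
gripper_force: 30.0
```

```bash
python3 t.py
```

```text
[ 0.5458 -0.0835  0.316 ] [-3.1402  0.0003 -1.5789] [ 1.3385  0.2877 -4.6847] [ 285  258   75   39 2191]
[array([ 0.5815, -0.0455]), array([ 0.5101, -0.045 ]), array([ 0.5829, -0.0056]), array([ 0.5095, -0.0051])]
0.94 [320.7, 318.7] [0.5476 0.0184 0.16  ]
tin_cap 0.8 [321.7, 108.8] [ 0.2769 -0.5233  0.16  ]
tin 0.58 [320.5, 170.7] [ 0.3601 -0.4     0.    ]
```

Emit:
arm_command(commands=[{"tx":-0.05,"ty":-0.01,"tz":0,"twist":0},{"tx":-0.15,"ty":-0.02,"tz":0,"twist":0},{"tx":-0.27,"ty":-0.03,"tz":0,"twist":0},{"tx":-0.39,"ty":-0.04,"tz":0,"twist":0},{"tx":-0.51,"ty":-0.05,"tz":0,"twist":0},{"tx":-0.63,"ty":-0.06,"tz":0,"twist":0},{"tx":-0.75,"ty":-0.07,"tz":0,"twist":0},{"tx":-0.87,"ty":-0.08,"tz":0,"twist":0}])

```text
t: 28.23
eef_pos: [0.5666, 0.1356, 0.3108]
ee_rot: [3.138, -0.001, -1.579]
force: [0.1, -0.5, -5.3]
width: 0.0335
gripper_force: 30.0
```

Emit:
arm_command(commands=[{"tx":-0.12,"ty":-0.015,"tz":0,"twist":0},{"tx":-0.24,"ty":-0.03,"tz":0,"twist":0},{"tx":-0.36,"ty":-0.045,"tz":0,"twist":0},{"tx":-0.46,"ty":-0.06,"tz":0,"twist":0},{"tx":-0.53,"ty":-0.07,"tz":0,"twist":0},{"tx":-0.57,"ty":-0.072,"tz":0,"twist":0},{"tx":-0.58,"ty":-0.072,"tz":0,"twist":0},{"tx":-0.58,"ty":-0.072,"tz":0,"twist":0}])

```text
t: 28.9
eef_pos: [0.5864, 0.2788, 0.312]
ee_rot: [3.14, -0.001, -1.578]
force: [-0.3, -1.4, -5.6]
width: 0.0334
gripper_force: 30.0
```

```bash
cat > ve.py <<'E'
from h import *
np.set_printoptions(precision=4,suppress=True)
s=get_state();e=s["eef_pos"];print(e,s["ee_rot"],s["force"],s["width"]);b=e[2]-.1135
g=save("scene","v_%.2f"%s["t"])
for q,P in(("tin_cap",e+[0,0,.0465]),("tin",e-[0,0,.1135])):
    print(q,"expect",proj("scene",P),[(r["score"],r["uv"],ray("scene",r["uv"],P[2])) for r in spot_point(q,"scene")[:1]])
grab_frame("top")
for q,P in(("tin_cap",e+[0,0,.0465]),):
    print(q,"expect",proj("top",P),[(r["score"],r["uv"]) for r in spot_point(q,"top")[:1]])
E
python3 ve.py
```

```text
[0.5864 0.2788 0.312 ] [ 3.1399 -0.0014 -1.5781] [-0.3335 -1.3742 -5.5904] 0.03336767045271031
tin_cap expect [412.9806 178.5955] [(0.66, [410.8, 179.8], array([0.5925, 0.28  , 0.3585]))]
tin expect [404.5045 249.5585] [(0.23, [379.6, 302.1], array([0.7191, 0.3705, 0.1985]))]
tin_cap expect [147.6547 219.352 ] [(0.62, [146.3, 221.9])]
```

Emit:
arm_command(commands=[{"tx":0.02,"ty":0.012,"tz":0.05,"twist":0},{"tx":0.02,"ty":0.012,"tz":0.12,"twist":0},{"tx":0.02,"ty":0.012,"tz":0.2,"twist":0},{"tx":0.02,"ty":0.012,"tz":0.28,"twist":0},{"tx":0.02,"ty":0.012,"tz":0.36,"twist":0},{"tx":0.02,"ty":0.012,"tz":0.42,"twist":0},{"tx":0.02,"ty":0.012,"tz":0.46,"twist":0},{"tx":0.02,"ty":0.012,"tz":0.46,"twist":0}])

```text
t: 29.82
eef_pos: [0.5828, 0.2726, 0.196]
ee_rot: [3.139, -0.002, -1.579]
force: [-1.3, -0.5, -5.9]
width: 0.0334
gripper_force: 30.0
```

Emit:
arm_command(commands=[{"tx":0,"ty":0,"tz":0.05,"twist":0},{"tx":0,"ty":0,"tz":0.1,"twist":0},{"tx":0,"ty":0,"tz":0.15,"twist":0},{"tx":0,"ty":0,"tz":0.2,"twist":0},{"tx":0,"ty":0,"tz":0.24,"twist":0},{"tx":0,"ty":0,"tz":0.27,"twist":0},{"tx":0,"ty":0,"tz":0.29,"twist":0},{"tx":0,"ty":0,"tz":0.3,"twist":0}])

```text
t: 30.48
eef_pos: [0.5839, 0.2737, 0.123]
ee_rot: [3.142, -0.0, -1.579]
force: [-0.1, -0.4, -4.9]
width: 0.0334
gripper_force: 30.0
```

```bash
python3 ve.py
```

```text
[0.5839 0.2737 0.123 ] [ 3.1416 -0.0001 -1.5786] [-0.0833 -0.4482 -4.8629] 0.033387685858705295
tin_cap expect [402.4964 259.2396] [(0.82, [404.5, 260.4], array([0.5829, 0.2788, 0.1695]))]
tin expect [395.8459 315.5414] []
tin_cap expect [174.0633 231.3404] [(0.67, [172.6, 233.8])]
```

Emit:
arm_command(commands=[{"tx":-0.01,"ty":0,"tz":0.008,"twist":0},{"tx":-0.018,"ty":0,"tz":0.008,"twist":0},{"tx":-0.026,"ty":0,"tz":0.008,"twist":0},{"tx":-0.032,"ty":0,"tz":0.008,"twist":0},{"tx":-0.036,"ty":0,"tz":0.008,"twist":0},{"tx":-0.038,"ty":0,"tz":0.008,"twist":0},{"tx":-0.04,"ty":0,"tz":0.008,"twist":0},{"tx":-0.04,"ty":0,"tz":0.008,"twist":0}])

```text
t: 31.4
eef_pos: [0.5838, 0.283, 0.1213]
ee_rot: [3.141, -0.001, -1.579]
force: [0.1, -6.3, -2.3]
width: 0.0335
gripper_force: 30.0
```

Emit:
arm_command(commands=[{"tx":0,"ty":0.008,"tz":0,"twist":0},{"tx":0,"ty":0.014,"tz":0,"twist":0},{"tx":0,"ty":0.018,"tz":0,"twist":0},{"tx":0,"ty":0.02,"tz":0,"twist":0},{"tx":0,"ty":0.022,"tz":0,"twist":0},{"tx":0,"ty":0.024,"tz":0,"twist":0},{"tx":0,"ty":0.024,"tz":0,"twist":0},{"tx":0,"ty":0.024,"tz":0,"twist":0}])

```text
t: 32.07
eef_pos: [0.5786, 0.2837, 0.1213]
ee_rot: [-3.14, 0.0, -1.579]
force: [3.0, -4.8, -6.0]
width: 0.0332
gripper_force: 30.0
```

Emit:
arm_command(commands=[{"tx":-0.002,"ty":0.004,"tz":0,"twist":0},{"tx":-0.004,"ty":0.006,"tz":0,"twist":0},{"tx":-0.004,"ty":0.008,"tz":0,"twist":0},{"tx":-0.004,"ty":0.01,"tz":0,"twist":0},{"tx":-0.004,"ty":0.012,"tz":0,"twist":0},{"tx":-0.004,"ty":0.014,"tz":0,"twist":0},{"tx":-0.004,"ty":0.014,"tz":0,"twist":0},{"tx":-0.004,"ty":0.014,"tz":0,"twist":0}])

```text
t: 32.73
eef_pos: [0.5773, 0.2855, 0.1222]
ee_rot: [-3.136, 0.002, -1.578]
force: [9.5, -4.7, -6.7]
width: 0.0334
gripper_force: 30.1
```

Emit:
arm_command(commands=[{"tx":0.004,"ty":-0.003,"tz":0.004,"twist":0},{"tx":0.006,"ty":-0.003,"tz":0.008,"twist":0},{"tx":0.006,"ty":-0.003,"tz":0.012,"twist":0},{"tx":0.006,"ty":-0.003,"tz":0.016,"twist":0},{"tx":0.006,"ty":-0.003,"tz":0.02,"twist":0},{"tx":0.006,"ty":-0.003,"tz":0.022,"twist":0},{"tx":0.006,"ty":-0.003,"tz":0.022,"twist":0},{"tx":0.006,"ty":-0.003,"tz":0.022,"twist":0}])

```text
t: 33.4
eef_pos: [0.5781, 0.2846, 0.119]
ee_rot: [-3.135, 0.003, -1.578]
force: [3.0, -5.0, 8.1]
width: 0.0335
gripper_force: 30.0
```

Emit:
arm_command(commands=[{"tx":0,"ty":0,"tz":0,"twist":0},{"tx":0,"ty":0,"tz":0,"twist":0},{"tx":0,"ty":0,"tz":0,"twist":0},{"tx":0,"ty":0,"tz":0,"twist":0},{"tx":0,"ty":0,"tz":0,"twist":0},{"tx":0,"ty":0,"tz":-0.08,"twist":0},{"tx":0,"ty":0,"tz":-0.2,"twist":0},{"tx":0,"ty":0,"tz":-0.32,"twist":0}], claw=0.65, grip_force=20)

```text
t: 34.07
eef_pos: [0.5743, 0.2831, 0.1954]
ee_rot: [3.139, -0.002, -1.578]
force: [1.6, -0.1, -0.1]
width: 0.057
gripper_force: 0.0
```

Emit:
arm_command(commands=[{"tx":0,"ty":0,"tz":-0.15,"twist":0},{"tx":0,"ty":0,"tz":-0.3,"twist":0},{"tx":0,"ty":0,"tz":-0.45,"twist":0},{"tx":0,"ty":0,"tz":-0.45,"twist":0},{"tx":0,"ty":0,"tz":-0.45,"twist":0},{"tx":0,"ty":0,"tz":-0.45,"twist":0},{"tx":0,"ty":0,"tz":-0.45,"twist":0},{"tx":0,"ty":0,"tz":-0.45,"twist":0}])

```text
t: 34.73
eef_pos: [0.5746, 0.2831, 0.3066]
ee_rot: [3.14, -0.002, -1.578]
force: [-0.6, -0.2, -0.3]
width: 0.0568
gripper_force: 0.0
```

```bash
cat > fin.py <<'E'
from m import *
import pickle
s,c,f,b,h=red();x,y,w,hh,_=b;print(s["eef_pos"],s["ee_rot"],s["force"],b)
print([ray("wrist",p,.164,c)[:2] for p in((x-.5,y-.5),(x+w-.5,y-.5),(x-.5,y+hh-.5),(x+w-.5,y+hh-.5))])
pickle.dump((s,c),open("fin.pkl","wb"));cv2.imwrite("pics/fin.png",cv2.cvtColor(f,cv2.COLOR_RGB2BGR))
dk=((h[...,2]<75)&(h[...,1]<90)).astype(np.uint8);dk[170:]=0
n,l,st,ce=cv2.connectedComponentsWithStats(dk)
for i in range(1,n):
    if st[i,4]>300 and 260<ce[i][0]<330:print("cap",st[i],ray("wrist",ce[i],.164,c)[:2])
for q,z in(("tin",.004),("tin_cap",.164),("lane_corner",.004)):
    for r in spot_point(q,"wrist")[:1]:print(q,r["score"],r["uv"],ray("wrist",r["uv"],z,c))
g=grab_frame("scene")
for q,z in(("tin_cap",.164),("tin",.004),("lane_corner",.004),("neighbour1",.004)):
    for r in spot_point(q,"scene")[:3]:print(q,r["score"],r["uv"],ray("scene",r["uv"],z))
S=cv2.resize(g[220:345,320:445],(400,400),interpolation=cv2.INTER_CUBIC);W=cv2.resize(f[60:260,220:420],(400,400),interpolation=cv2.INTER_CUBIC)
cv2.imwrite("pics/fv.png",cv2.cvtColor(np.hstack([W,S]),cv2.COLOR_RGB2BGR))
E
python3 fin.py
```

```text
[0.5746 0.2831 0.3066] [ 3.1395 -0.0015 -1.5785] [-0.5946 -0.1833 -0.29  ] [ 296  196   36   39 1093]
[array([0.5969, 0.2599]), array([0.5654, 0.2602]), array([0.5978, 0.2951]), array([0.5654, 0.2954])]
cap [290   0  40  29 940] [0.5818 0.1162]
cap [ 294   48   39   49 1463] [0.5802 0.1599]
cap [ 295  121   36   38 1092] [0.5815 0.2127]
tin 0.79 [316.7, 194.6] [0.5805 0.2803 0.004 ]
tin_cap 0.67 [313.2, 220.2] [0.5817 0.2821 0.164 ]
tin_cap 0.84 [406.3, 262.5] [0.5794 0.281  0.164 ]
tin 0.79 [398.0, 319.4] [0.5836 0.2816 0.004 ]
tin 0.75 [421.7, 322.2] [0.5451 0.316  0.004 ]
lane_corner 0.6 [420.6, 321.3] [0.5453 0.3126 0.004 ]
neighbour1 0.91 [364.8, 291.0] [0.5909 0.1676 0.004 ]
neighbour1 0.87 [380.1, 303.0] [0.5852 0.2192 0.004 ]
neighbour1 0.86 [353.2, 276.3] [0.5835 0.1094 0.004 ]
```

View pics/fv.png

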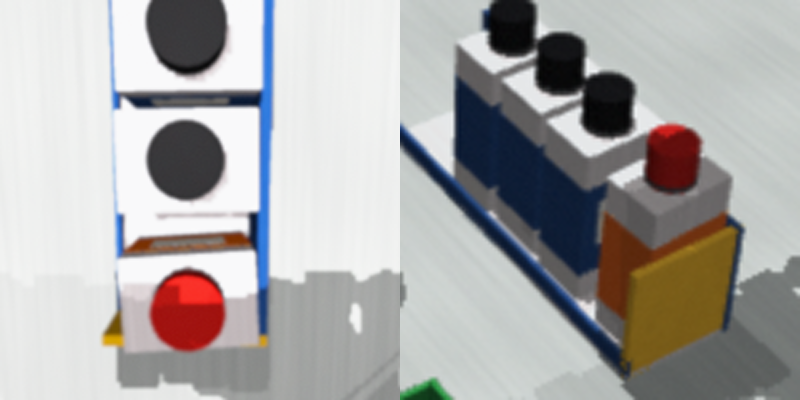

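The tin stands in the place, neighbours' caps unmoved (wrist crop: tin top at 117–257 × 250–350, cap (187,310)). But it seems a few mm off the fence and slightly turned, so I'll regrip with the fingers along the lane (stiff in that direction) and snug it to the stop, then across for the fence.

Emit:
arm_command(commands=[{"tx":0.008,"ty":-0.022,"tz":0,"twist":-0.03},{"tx":0.008,"ty":-0.022,"tz":0,"twist":-0.07},{"tx":0.008,"ty":-0.022,"tz":0,"twist":-0.11},{"tx":0.008,"ty":-0.022,"tz":0,"twist":-0.15},{"tx":0.008,"ty":-0.022,"tz":0,"twist":-0.19},{"tx":0.008,"ty":-0.022,"tz":0,"twist":-0.23},{"tx":0.008,"ty":-0.022,"tz":0,"twist":-0.25},{"tx":0.008,"ty":-0.022,"tz":0,"twist":-0.25}], claw=0.52)

```text
t: 35.85
eef_pos: [0.5806, 0.2813, 0.3082]
ee_rot: [-3.142, -0.0, -0.79]
force: [0.2, -0.3, 0.8]
width: 0.0457
gripper_force: 0.0
```

Emit:
arm_command(commands=[{"tx":0,"ty":0,"tz":0.05,"twist":-0.03},{"tx":0,"ty":0,"tz":0.1,"twist":-0.07},{"tx":0,"ty":0,"tz":0.15,"twist":-0.11},{"tx":0,"ty":0,"tz":0.2,"twist":-0.15},{"tx":0,"ty":0,"tz":0.25,"twist":-0.19},{"tx":0,"ty":0,"tz":0.3,"twist":-0.23},{"tx":0,"ty":0,"tz":0.34,"twist":-0.25},{"tx":0,"ty":0,"tz":0.34,"twist":-0.25}])

```text
t: 36.52
eef_pos: [0.5795, 0.2807, 0.2208]
ee_rot: [3.14, 0.003, -0.008]
force: [-0.4, 0.4, -0.1]
width: 0.0453
gripper_force: 0.0
```

Run:
```python
from m import *
s,c,f,b,h=red();x,y,w,hh,_=b;print(s["eef_pos"],s["ee_rot"],s["force"],s["width"],b)
print([ray("wrist",p,.164,c)[:2] for p in((x-.5,y-.5),(x+w-.5,y-.5),(x-.5,y+hh-.5),(x+w-.5,y+hh-.5))])
```

```text
[0.5795 0.2807 0.2208] [ 3.1397  0.0031 -0.0076] [-0.3724  0.391  -0.0694] 0.0452799712896062 [ 299  211   48   54 2047]
[array([0.6027, 0.2944]), array([0.6024, 0.2632]), array([0.5657, 0.2953]), array([0.5655, 0.2628])]
```

Emit:
arm_command(commands=[{"tx":0.006,"ty":0.006,"tz":0.08,"twist":0},{"tx":0.006,"ty":0.006,"tz":0.16,"twist":0},{"tx":0.006,"ty":0.006,"tz":0.24,"twist":0},{"tx":0.006,"ty":0.006,"tz":0.31,"twist":0},{"tx":0.006,"ty":0.006,"tz":0.36,"twist":0},{"tx":0.006,"ty":0.006,"tz":0.39,"twist":0},{"tx":0.006,"ty":0.006,"tz":0.403,"twist":0},{"tx":0.006,"ty":0.006,"tz":0.403,"twist":0}])

```text
t: 37.23
eef_pos: [0.5823, 0.2799, 0.1225]
ee_rot: [3.141, -0.0, -0.009]
force: [-0.7, -0.3, 0.5]
width: 0.0455
gripper_force: 0.0
```

Emit:
arm_command(commands=[{"tx":0,"ty":0,"tz":0,"twist":0},{"tx":0,"ty":0,"tz":0,"twist":0},{"tx":0,"ty":0,"tz":0,"twist":0},{"tx":0,"ty":0,"tz":0,"twist":0},{"tx":0,"ty":0,"tz":0,"twist":0},{"tx":0,"ty":0,"tz":0,"twist":0},{"tx":0,"ty":0,"tz":0,"twist":0},{"tx":0,"ty":0,"tz":0,"twist":0}], claw=0, grip_force=55)

```text
t: 37.9
eef_pos: [0.5827, 0.2803, 0.1236]
ee_rot: [-3.141, -0.002, -0.008]
force: [-2.5, 0.4, 5.9]
width: 0.033
gripper_force: 55.0
```

Emit:
arm_command(commands=[{"tx":0,"ty":0,"tz":-0.012,"twist":0},{"tx":0,"ty":0,"tz":-0.012,"twist":0},{"tx":0,"ty":-0.006,"tz":-0.012,"twist":0},{"tx":0,"ty":-0.01,"tz":-0.012,"twist":0},{"tx":0,"ty":-0.014,"tz":-0.012,"twist":0},{"tx":0,"ty":-0.018,"tz":-0.012,"twist":0},{"tx":0,"ty":-0.018,"tz":-0.012,"twist":0},{"tx":0,"ty":-0.018,"tz":-0.012,"twist":0}])

```text
t: 38.57
eef_pos: [0.5811, 0.2816, 0.1245]
ee_rot: [3.137, 0.003, -0.009]
force: [0.1, -8.1, -2.4]
width: 0.0325
gripper_force: 55.0
```

Emit:
arm_command(commands=[{"tx":0,"ty":0.002,"tz":0.004,"twist":0},{"tx":0,"ty":0.002,"tz":0.008,"twist":0},{"tx":0,"ty":0.002,"tz":0.012,"twist":0},{"tx":0,"ty":0.002,"tz":0.016,"twist":0},{"tx":0,"ty":0.002,"tz":0.018,"twist":0},{"tx":0,"ty":0.002,"tz":0.018,"twist":0},{"tx":0,"ty":0.002,"tz":0.018,"twist":0},{"tx":0,"ty":0.002,"tz":0.018,"twist":0}])

```text
t: 39.23
eef_pos: [0.5825, 0.2815, 0.1238]
ee_rot: [3.139, -0.001, -0.008]
force: [-5.6, -10.0, 16.7]
width: 0.0328
gripper_force: 55.1
```

Emit:
arm_command(commands=[{"tx":0,"ty":0,"tz":-0.006,"twist":0},{"tx":0,"ty":0,"tz":-0.006,"twist":0},{"tx":0,"ty":0,"tz":-0.006,"twist":0},{"tx":0,"ty":0,"tz":-0.006,"twist":0},{"tx":0,"ty":0,"tz":-0.006,"twist":0},{"tx":0,"ty":0,"tz":-0.006,"twist":0},{"tx":0,"ty":0,"tz":-0.006,"twist":0},{"tx":0,"ty":0,"tz":-0.006,"twist":0}])

```text
t: 39.9
eef_pos: [0.5823, 0.2815, 0.1239]
ee_rot: [3.138, 0.0, -0.008]
force: [-2.6, -9.2, 8.3]
width: 0.0328
gripper_force: 55.1
```

Emit:
arm_command(commands=[{"tx":0,"ty":0,"tz":0,"twist":0},{"tx":0,"ty":0,"tz":0,"twist":0},{"tx":0,"ty":0,"tz":0,"twist":0},{"tx":0,"ty":0,"tz":-0.06,"twist":0},{"tx":0,"ty":0,"tz":-0.16,"twist":0},{"tx":0,"ty":0,"tz":-0.28,"twist":0},{"tx":0,"ty":0,"tz":-0.38,"twist":0},{"tx":0,"ty":0,"tz":-0.4,"twist":0}], claw=0.52)

```text
t: 40.57
eef_pos: [0.5845, 0.2855, 0.228]
ee_rot: [-3.137, -0.007, -0.007]
force: [0.1, 0.1, 0.5]
width: 0.0456
gripper_force: 0.0
```

Emit:
arm_command(commands=[{"tx":0,"ty":0,"tz":0,"twist":0.04},{"tx":0,"ty":0,"tz":0,"twist":0.08},{"tx":0,"ty":0,"tz":0,"twist":0.12},{"tx":0,"ty":0,"tz":0,"twist":0.16},{"tx":0,"ty":0,"tz":0,"twist":0.2},{"tx":0,"ty":0,"tz":0,"twist":0.24},{"tx":0,"ty":0,"tz":0,"twist":0.25},{"tx":0,"ty":0,"tz":0,"twist":0.25}])

```text
t: 41.23
eef_pos: [0.5824, 0.2845, 0.2224]
ee_rot: [-3.141, 0.0, -0.794]
force: [0.4, -0.4, -0.4]
width: 0.0454
gripper_force: 0.0
```

Emit:
arm_command(commands=[{"tx":0,"ty":0,"tz":0,"twist":0.04},{"tx":0,"ty":0,"tz":0,"twist":0.08},{"tx":0,"ty":0,"tz":0,"twist":0.12},{"tx":0,"ty":0,"tz":0,"twist":0.16},{"tx":0,"ty":0,"tz":0,"twist":0.2},{"tx":0,"ty":0,"tz":0,"twist":0.24},{"tx":0,"ty":0,"tz":0,"twist":0.25},{"tx":0,"ty":0,"tz":0,"twist":0.25}])

```text
t: 41.9
eef_pos: [0.5823, 0.2843, 0.2224]
ee_rot: [-3.141, 0.0, -1.578]
force: [-0.3, 0.3, -0.8]
width: 0.0459
gripper_force: 0.0
```

```bash
cat > cap.py <<'E'
from m import *
s,c,f,b,h=red();x,y,w,hh,_=b;print(s["eef_pos"],s["ee_rot"],s["force"],s["width"],b)
P=[ray("wrist",p,.164,c)[:2] for p in((x-.5,y-.5),(x+w-.5,y-.5),(x-.5,y+hh-.5),(x+w-.5,y+hh-.5))]
print("x",(P[2][0]+P[3][0])/2,"y",(P[2][1]+P[3][1])/2-.0158)
E
python3 cap.py
```

```text
[0.5823 0.2843 0.2224] [-3.1412  0.0005 -1.5781] [-0.2846  0.2824 -0.8171] 0.045936661043375425 [ 301  209   48   53 2026]
x 0.5801980157796056 y 0.27918201171281226
```

Emit:
arm_command(commands=[{"tx":0.015,"ty":0.008,"tz":0.08,"twist":0},{"tx":0.015,"ty":0.008,"tz":0.16,"twist":0},{"tx":0.015,"ty":0.008,"tz":0.24,"twist":0},{"tx":0.015,"ty":0.008,"tz":0.31,"twist":0},{"tx":0.015,"ty":0.008,"tz":0.36,"twist":0},{"tx":0.015,"ty":0.008,"tz":0.385,"twist":0},{"tx":0.015,"ty":0.008,"tz":0.398,"twist":0},{"tx":0.015,"ty":0.008,"tz":0.398,"twist":0}])

```text
t: 42.62
eef_pos: [0.5801, 0.2801, 0.1226]
ee_rot: [3.141, -0.0, -1.577]
force: [0.3, -0.2, 0.3]
width: 0.046
gripper_force: 0.0
```

Emit:
arm_command(commands=[{"tx":0,"ty":0,"tz":0,"twist":0},{"tx":0,"ty":0,"tz":0,"twist":0},{"tx":0,"ty":0,"tz":0,"twist":0},{"tx":0,"ty":0,"tz":0,"twist":0},{"tx":0,"ty":0,"tz":0,"twist":0},{"tx":0,"ty":0,"tz":0,"twist":0},{"tx":0,"ty":0,"tz":0,"twist":0},{"tx":0,"ty":0,"tz":0,"twist":0}], claw=0, grip_force=55)

```text
t: 43.28
eef_pos: [0.5805, 0.2804, 0.1239]
ee_rot: [-3.14, 0.001, -1.578]
force: [-2.8, 1.1, 5.3]
width: 0.0322
gripper_force: 55.0
```

Emit:
arm_command(commands=[{"tx":0,"ty":0,"tz":-0.01,"twist":0},{"tx":0,"ty":0,"tz":-0.01,"twist":0},{"tx":0,"ty":0.006,"tz":-0.01,"twist":0},{"tx":0,"ty":0.01,"tz":-0.01,"twist":0},{"tx":0,"ty":0.012,"tz":-0.01,"twist":0},{"tx":0,"ty":0.014,"tz":-0.01,"twist":0},{"tx":0,"ty":0.014,"tz":-0.01,"twist":0},{"tx":0,"ty":0.014,"tz":-0.01,"twist":0}])

```text
t: 43.95
eef_pos: [0.5788, 0.2805, 0.1255]
ee_rot: [-3.138, 0.001, -1.579]
force: [9.0, 0.3, -7.7]
width: 0.0329
gripper_force: 55.1
```

Emit:
arm_command(commands=[{"tx":-0.003,"ty":0.002,"tz":0.004,"twist":0},{"tx":-0.005,"ty":0.002,"tz":0.008,"twist":0},{"tx":-0.005,"ty":0.002,"tz":0.011,"twist":0},{"tx":-0.005,"ty":0.002,"tz":0.014,"twist":0},{"tx":-0.005,"ty":0.002,"tz":0.016,"twist":0},{"tx":-0.005,"ty":0.002,"tz":0.016,"twist":0},{"tx":-0.005,"ty":0.002,"tz":0.012,"twist":0},{"tx":-0.005,"ty":0.002,"tz":0.012,"twist":0}])

```text
t: 44.62
eef_pos: [0.5791, 0.2817, 0.1244]
ee_rot: [-3.136, 0.002, -1.578]
force: [7.4, -1.2, 1.7]
width: 0.0326
gripper_force: 55.0
```

Emit:
arm_command(commands=[{"tx":0,"ty":0,"tz":0.003,"twist":0},{"tx":0,"ty":0,"tz":0.003,"twist":0},{"tx":0,"ty":0,"tz":0.003,"twist":0},{"tx":0,"ty":0,"tz":0.003,"twist":0},{"tx":0,"ty":0,"tz":0.003,"twist":0},{"tx":0,"ty":0,"tz":0.003,"twist":0},{"tx":0,"ty":0,"tz":0.003,"twist":0},{"tx":0,"ty":0,"tz":0.003,"twist":0}])

```text
t: 45.28
eef_pos: [0.5793, 0.2818, 0.1244]
ee_rot: [-3.135, 0.002, -1.578]
force: [6.4, -3.1, 7.5]
width: 0.0328
gripper_force: 55.0
```

Emit:
arm_command(commands=[{"tx":0,"ty":0,"tz":0,"twist":0},{"tx":0,"ty":0,"tz":0,"twist":0},{"tx":0,"ty":0,"tz":0,"twist":0},{"tx":0,"ty":0,"tz":0,"twist":0},{"tx":0,"ty":0,"tz":-0.06,"twist":0},{"tx":0,"ty":0,"tz":-0.16,"twist":0},{"tx":0,"ty":0,"tz":-0.28,"twist":0},{"tx":0,"ty":0,"tz":-0.4,"twist":0}], claw=0.6)

```text
t: 45.95
eef_pos: [0.5752, 0.281, 0.2217]
ee_rot: [3.139, -0.002, -1.578]
force: [0.7, 0.6, -0.0]
width: 0.0526
gripper_force: 0.0
```

Emit:
arm_command(commands=[{"tx":0,"ty":0,"tz":-0.1,"twist":0},{"tx":0,"ty":0,"tz":-0.2,"twist":0},{"tx":0,"ty":0,"tz":-0.34,"twist":0},{"tx":0,"ty":0,"tz":-0.34,"twist":0},{"tx":0,"ty":0,"tz":-0.34,"twist":0},{"tx":0,"ty":0,"tz":-0.34,"twist":0},{"tx":0,"ty":0,"tz":-0.34,"twist":0},{"tx":0,"ty":0,"tz":-0.34,"twist":0}])

```text
t: 46.62
eef_pos: [0.5755, 0.2811, 0.3052]
ee_rot: [3.14, -0.001, -1.578]
force: [-0.3, 0.0, 0.9]
width: 0.0526
gripper_force: 0.0
```

Run:
```python
from m import *
s,c,f,b,h=red();x,y,w,hh,_=b;print(s["eef_pos"],s["ee_rot"],s["force"],b)
P=[ray("wrist",p,.164,c)[:2] for p in((x-.5,y-.5),(x+w-.5,y-.5),(x-.5,y+hh-.5),(x+w-.5,y+hh-.5))]
print("cap x",(P[2][0]+P[3][0])/2,"y",(P[2][1]+P[3][1])/2-.0158)
cv2.imwrite("pics/fin2.png",cv2.cvtColor(f,cv2.COLOR_RGB2BGR))
# orange -y face: top edge & bottom edge rows per column -> yaw;
o=(h[...,0]>3)&(h[...,0]<22)&(h[...,1]>150)&(h[...,2]>60);o[:150]=0;o[y-2:]=0
E=[]
for u in range(270,355,4):
    v=np.flatnonzero(o[:,u])
    if len(v)>3:E.append((u,v[0],v[-1]))
print(E)
if E:
    E=np.array(E);Q=np.array([ray("wrist",(u,v+.5),.1,c) for u,_,v in E]);print("face slope",np.polyfit(Q[:,0],Q[:,1],1))
# tin top right/left edges and neighbour's: white vs other
g=cv2.cvtColor(f,cv2.COLOR_RGB2GRAY)
for r in list(range(y-12,y+hh+10,6))+[115,125,135,150]:
    sat=h[r,:,1];row=(sat<40)&(g[r]>120);print(r,[int(v) for v in h[r,320:352,1]])
dk=((h[...,2]<75)&(h[...,1]<90)).astype(np.uint8);dk[180:]=0
n,l,st,ce=cv2.connectedComponentsWithStats(dk)
for i in range(1,n):
    if st[i,4]>300 and 260<ce[i][0]<340:print("cap",st[i],ray("wrist",ce[i],.164,c)[:2])
```

```text
[0.5755 0.2811 0.3052] [ 3.1396 -0.0015 -1.5785] [-0.3225  0.047   0.9389] [ 298  197   36   39 1104]
cap x 0.580706626692219 y 0.27798157836999465
[(290, np.int64(181), np.int64(185)), (294, np.int64(180), np.int64(185)), (338, np.int64(178), np.int64(183)), (342, np.int64(179), np.int64(183))]
face slope [0.0334 0.2356]
185 [111, 112, 104, 90, 84, 90, 90, 90, 88, 80, 79, 86, 90, 82, 69, 64, 68, 74, 75, 75, 68, 58, 57, 59, 60, 54, 35, 17, 31, 135, 190, 199]
191 [1, 1, 1, 1, 1, 1, 1, 1, 1, 1, 1, 1, 1, 1, 1, 1, 1, 1, 1, 1, 1, 1, 1, 1, 1, 1, 1, 1, 1, 3, 46, 143]
197 [149, 117, 79, 36, 14, 5, 4, 1, 1, 1, 1, 1, 1, 1, 1, 1, 1, 1, 1, 1, 1, 1, 1, 1, 1, 1, 1, 1, 1, 2, 40, 128]
203 [213, 213, 213, 215, 217, 218, 224, 225, 229, 187, 59, 11, 4, 1, 1, 1, 1, 1, 1, 1, 1, 1, 1, 1, 1, 1, 1, 1, 0, 1, 26, 92]
209 [215, 214, 215, 218, 219, 220, 219, 219, 219, 219, 220, 223, 211, 117, 24, 5, 1, 2, 2, 2, 2, 4, 7, 10, 12, 12, 11, 12, 12, 11, 35, 104]
215 [230, 230, 228, 230, 228, 231, 230, 230, 231, 230, 231, 234, 233, 197, 113, 43, 17, 12, 12, 9, 11, 12, 12, 11, 12, 12, 13, 13, 13, 10, 22, 86]
221 [233, 
[... 529 characters left out ...]
[5, 4, 2, 2, 4, 2, 2, 4, 4, 2, 4, 2, 4, 5, 4, 4, 6, 6, 4, 2, 2, 2, 2, 2, 4, 4, 5, 5, 4, 4, 2, 4]
115 [17, 17, 17, 19, 17, 19, 17, 17, 21, 19, 23, 21, 19, 17, 17, 17, 17, 17, 17, 15, 15, 17, 15, 16, 16, 17, 18, 15, 16, 22, 100, 181]
125 [12, 11, 8, 6, 6, 3, 2, 2, 1, 1, 1, 1, 1, 1, 1, 1, 1, 1, 1, 1, 1, 1, 1, 1, 1, 1, 1, 1, 1, 0, 32, 129]
135 [9, 9, 13, 13, 13, 9, 9, 21, 4, 13, 8, 8, 7, 2, 1, 1, 1, 1, 1, 1, 1, 1, 1, 1, 1, 1, 1, 1, 1, 1, 32, 136]
150 [13, 13, 18, 14, 9, 13, 9, 9, 9, 13, 4, 11, 12, 11, 4, 2, 1, 1, 1, 1, 1, 1, 1, 1, 1, 1, 1, 1, 1, 2, 40, 140]
cap [ 291    0   40   31 1026] [0.5819 0.1153]
cap [ 295   50   39   49 1463] [0.5802 0.1599]
cap [ 296  124   37   38 1097] [0.5814 0.2127]
```

```bash
cat > edge.py <<'E'
from h import *
import pickle,sys
np.set_printoptions(precision=4,suppress=True)
def sub(p):  # subpixel position of strongest step
    d=np.abs(np.diff(cv2.GaussianBlur(p.reshape(1,-1).astype(np.float32),(5,1),0).ravel()));i=int(np.clip(d.argmax(),1,len(d)-2));a,b,e=d[i-1:i+2]
    return i+.5+(a-e)/(2*(a-2*b+e)+1e-9)
def line(f,c,us,lo,hi,z,ch,axis=0):
    P=[]
    for u in us:
        prof=ch[lo:hi,u] if axis==0 else ch[u,lo:hi]
        r=lo+sub(prof);P.append(ray("wrist",(u,r) if axis==0 else (r,u),z,c))
    P=np.array(P);a,b=(P[:,0],P[:,1]) if axis==0 else (P[:,1],P[:,0])
    for _ in range(2):
        k=np.polyfit(a,b,1);e=b-np.polyval(k,a);m=np.abs(e)<=max(2*np.std(e),3e-4);a,b=a[m],b[m]
    k=np.polyfit(a,b,1);return k[0],np.polyval(k,.28 if axis else .58),np.std(b-np.polyval(k,a)),len(a)
if __name__=="__main__":
    c=calibration("wrist");f=cv2.imread("pics/fin2.png");h=cv2.cvtColor(f,cv2.COLOR_BGR2HSV);S=h[...,1].astype(float);G=cv2.cvtColor(f,cv2.COLOR_BGR2GRAY).astype(float)
    print("tin -y top edge",line(f,c,range(287,344,2),178,195,.134,S))
    print("n1 +y top edge",line(f,c,range(287,344,2),155,172,.134,G))
    print("n1 -y top edge",line(f,c,range(287,344,2),104,119,.134,S))
    print("tin -x edge",line(f,c,range(190,230,2),342,356,.134,S,1))
    print("n1 -x edge",line(f,c,range(118,160,2),342,356,.134,S,1))
    print("tin +x edge",line(f,c,range(190,225,2),270,288,.134,S,1),line(f,c,range(190,206,2),270,288,.134,G,1))
    print("n1 +x edge",line(f,c,range(118,160,2),268,288,.134,S,1))
    for r in(195,215,228,232,234,236,238):print(r,h[r,270:290,1],h[r,270:290,0])
    for u in(290,300,335,345):print(u,h[226:244,u,1],G[226:244,u].astype(int))
    s,c2=pickle.load(open("lane.pkl","rb"));f=cv2.imread("pics/lane.png");h=cv2.cvtColor(f,cv2.COLOR_BGR2HSV);S=h[...,1].astype(float)
    print("LANE fence base",line(f,c2,range(170,204,2),326,335,.004,S,1),"fence outer top",line(f,c2,range(120,204,2),335,343,.094,S,1),"stop base",line(f,c2,range(275,330,2),200,214,.004,S),"stop top",line(f,c2,range(262,336,2),216,232,.094,S))
    print("n1 -x",line(f,c2,range(110,155,2),325,338,.134,S,1))
    for r in(175,185,195):print(h[r,328:342,0],h[r,328:342,1],h[r,328:342,2])
    for u in(290,310):print(h[202:228,u,2])
E
python3 edge.py
```

```text
tin -y top edge (np.float64(0.025510543884242568), np.float64(0.25263923123766974), np.float64(0.0007892660593071358), 25)
n1 +y top edge (np.float64(-0.23725080529678344), np.float64(0.23076434594418344), np.float64(0.0009273147734117823), 24)
n1 -y top edge (np.float64(0.008177254268931433), np.float64(0.185023660685789), np.float64(0.0024703563799267714), 29)
tin -x edge (np.float64(-0.027396515475060352), np.float64(0.5470180781990085), np.float64(0.0001004634224952136), 20)
n1 -x edge (np.float64(-0.006875095215468803), np.float64(0.5475527982125292), np.float64(1.4017561265543783e-05), 21)
tin +x edge (np.float64(0.04773123057970021), np.float64(0.6160809704074053), np.float64(0.001334887250509906), 18) (np.float64(0.04930848944376484), np.float64(0.61579718938842), np.float64(0.0013061596238924578), 8)
n1 +x edge (np.float64(0.0007283143857938575), np.float64(0.6163359729292484), np.float64(0.0011571571918383115), 21)
195 [  1   2   2   0   0   1   0   3  42 104  70   7   0   1   1   1   1   1
   1   1] [ 60  45  45   0   0  60   0 100 107 109 110 111   0 120 120 120 120 120
 
[... 2128 characters left out ...]
7 108 108 108  90  50] [  1   1   2  22 128 201 202 200 197 165  98  34   3   4] [250 249 236 175 145 190 217 222 221 215 196 174 168 194]
[120 150 150 117 110 108 107 107 107 107 108 108 100  40] [  1   1   1  12 106 195 201 198 196 176 120  48   5   4] [250 250 245 197 151 190 216 223 221 217 200 177 167 192]
[120 150 120 117 111 108 107 107 107 108 108 108 100  60] [  1   1   1  11  92 192 198 199 197 176 120  49   9   3] [250 250 246 204 153 186 216 222 220 216 199 177 164 166]
[216 205 197 195 184 152 121 111 111 111 110 111 111 112 112 110 112 125
 161 198 215 218 218 207 177 147]
[210 201 196 192 174 143 117 110 111 113 112 111 111 112 112 112 114 134
 172 202 212 213 209 193 170 154]
```

Emit:
arm_command(commands=[{"tx":0.004,"ty":-0.018,"tz":0.12,"twist":0},{"tx":0.004,"ty":-0.018,"tz":0.26,"twist":0},{"tx":0.004,"ty":-0.018,"tz":0.39,"twist":0},{"tx":0.004,"ty":-0.018,"tz":0.52,"twist":0},{"tx":0.004,"ty":-0.018,"tz":0.62,"twist":0},{"tx":0.004,"ty":-0.018,"tz":0.69,"twist":0},{"tx":0.004,"ty":-0.018,"tz":0.725,"twist":0},{"tx":0.004,"ty":-0.018,"tz":0.728,"twist":0}])

```text
t: 47.33
eef_pos: [0.5794, 0.2794, 0.122]
ee_rot: [3.138, -0.003, -1.579]
force: [0.3, 1.0, 1.0]
width: 0.0524
gripper_force: 0.0
```

Emit:
arm_command(commands=[{"tx":0,"ty":0,"tz":0,"twist":0},{"tx":0,"ty":0,"tz":0,"twist":0},{"tx":0,"ty":0,"tz":0,"twist":0},{"tx":0,"ty":0,"tz":0,"twist":0},{"tx":0,"ty":0,"tz":0,"twist":0},{"tx":0,"ty":0,"tz":0,"twist":0},{"tx":0,"ty":0,"tz":0,"twist":0},{"tx":0,"ty":0,"tz":0,"twist":0}], claw=0, grip_force=58)

```text
t: 48.0
eef_pos: [0.5811, 0.2808, 0.1261]
ee_rot: [-3.14, 0.001, -1.578]
force: [-2.9, 0.8, 6.2]
width: 0.0324
gripper_force: 58.0
```

Emit:
arm_command(commands=[{"tx":0,"ty":0,"tz":-0.012,"twist":0},{"tx":0,"ty":0,"tz":-0.012,"twist":0.005},{"tx":0,"ty":0,"tz":-0.012,"twist":0.0105},{"tx":0,"ty":0,"tz":-0.012,"twist":0.0105},{"tx":0,"ty":0,"tz":-0.012,"twist":0.0105},{"tx":0,"ty":0,"tz":-0.012,"twist":0.0105},{"tx":0,"ty":0,"tz":-0.012,"twist":0.0105},{"tx":0,"ty":0,"tz":-0.012,"twist":0.0105}])

```text
t: 48.67
eef_pos: [0.5805, 0.2803, 0.1275]
ee_rot: [3.141, -0.0, -1.612]
force: [0.1, 0.6, -6.4]
width: 0.0327
gripper_force: 58.0
```

Emit:
arm_command(commands=[{"tx":-0.002,"ty":0,"tz":0,"twist":0},{"tx":-0.004,"ty":0,"tz":0,"twist":0},{"tx":-0.006,"ty":0,"tz":0,"twist":0},{"tx":-0.008,"ty":0,"tz":0,"twist":0},{"tx":-0.008,"ty":0,"tz":0,"twist":0},{"tx":-0.008,"ty":0,"tz":0,"twist":0},{"tx":-0.008,"ty":0,"tz":0,"twist":0},{"tx":-0.008,"ty":0,"tz":0,"twist":0}])

```text
t: 49.33
eef_pos: [0.5807, 0.2823, 0.1277]
ee_rot: [3.142, 0.0, -1.612]
force: [0.2, 0.0, -5.9]
width: 0.0328
gripper_force: 58.0
```

Emit:
arm_command(commands=[{"tx":0,"ty":0.002,"tz":0,"twist":0},{"tx":0,"ty":0.004,"tz":0,"twist":0},{"tx":0,"ty":0.006,"tz":0,"twist":0},{"tx":0,"ty":0.006,"tz":0,"twist":0},{"tx":0,"ty":0.006,"tz":0,"twist":0},{"tx":0,"ty":0.006,"tz":0,"twist":0},{"tx":0,"ty":0.006,"tz":0,"twist":0},{"tx":0,"ty":0.006,"tz":0,"twist":0}])

```text
t: 50.0
eef_pos: [0.5794, 0.2824, 0.1278]
ee_rot: [-3.141, 0.0, -1.612]
force: [1.4, -0.7, -4.9]
width: 0.0323
gripper_force: 58.0
```

Emit:
arm_command(commands=[{"tx":-0.002,"ty":0,"tz":0,"twist":0},{"tx":-0.004,"ty":0,"tz":0,"twist":0},{"tx":-0.006,"ty":0,"tz":0,"twist":0},{"tx":-0.006,"ty":0.002,"tz":0,"twist":0},{"tx":-0.006,"ty":0.004,"tz":0,"twist":0},{"tx":-0.006,"ty":0.004,"tz":0,"twist":0},{"tx":-0.006,"ty":0.004,"tz":0,"twist":0},{"tx":-0.006,"ty":0.004,"tz":0,"twist":0}])

```text
t: 50.67
eef_pos: [0.579, 0.284, 0.1279]
ee_rot: [-3.14, 0.0, -1.611]
force: [5.4, -1.0, -5.8]
width: 0.0327
gripper_force: 58.0
```

Emit:
arm_command(commands=[{"tx":-0.002,"ty":-0.001,"tz":0,"twist":0},{"tx":-0.004,"ty":-0.001,"tz":0,"twist":0},{"tx":-0.005,"ty":-0.001,"tz":0,"twist":0},{"tx":-0.005,"ty":-0.001,"tz":0,"twist":0},{"tx":-0.005,"ty":-0.001,"tz":0,"twist":0},{"tx":-0.005,"ty":-0.001,"tz":0,"twist":0},{"tx":-0.005,"ty":-0.001,"tz":0,"twist":0},{"tx":-0.005,"ty":-0.001,"tz":0,"twist":0}])

```text
t: 51.33
eef_pos: [0.5791, 0.285, 0.128]
ee_rot: [-3.141, -0.0, -1.611]
force: [5.0, -1.9, -4.8]
width: 0.0324
gripper_force: 58.0
```

Emit:
arm_command(commands=[{"tx":0,"ty":0,"tz":0.003,"twist":0},{"tx":0,"ty":0,"tz":0.006,"twist":0},{"tx":0,"ty":0,"tz":0.009,"twist":0},{"tx":0,"ty":0,"tz":0.011,"twist":0},{"tx":0,"ty":0,"tz":0.011,"twist":0},{"tx":0,"ty":0,"tz":0.011,"twist":0},{"tx":0,"ty":0,"tz":0.011,"twist":0},{"tx":0,"ty":0,"tz":0.011,"twist":0}])

```text
t: 52.0
eef_pos: [0.5792, 0.285, 0.1264]
ee_rot: [-3.14, 0.0, -1.611]
force: [2.5, -3.9, 5.2]
width: 0.0324
gripper_force: 58.0
```

Seated on the floor with light wall contact on both sides. Releasing and checking.

Emit:
arm_command(commands=[{"tx":0,"ty":0,"tz":-0.002,"twist":0},{"tx":0,"ty":0,"tz":-0.002,"twist":0},{"tx":0,"ty":0,"tz":-0.002,"twist":0},{"tx":0,"ty":0,"tz":-0.002,"twist":0},{"tx":0,"ty":0,"tz":-0.06,"twist":0},{"tx":0,"ty":0,"tz":-0.16,"twist":0},{"tx":0,"ty":0,"tz":-0.28,"twist":0},{"tx":0,"ty":0,"tz":-0.4,"twist":-0.01}], claw=0.6)

```text
t: 52.67
eef_pos: [0.5778, 0.2851, 0.2252]
ee_rot: [3.14, -0.001, -1.58]
force: [0.3, 0.6, 0.6]
width: 0.0528
gripper_force: 0.0
```

Emit:
arm_command(commands=[{"tx":0,"ty":0,"tz":-0.1,"twist":0},{"tx":0,"ty":0,"tz":-0.2,"twist":0},{"tx":0,"ty":0,"tz":-0.34,"twist":0},{"tx":0,"ty":0,"tz":-0.34,"twist":0},{"tx":0,"ty":0,"tz":-0.34,"twist":0},{"tx":0,"ty":0,"tz":-0.34,"twist":0},{"tx":0,"ty":0,"tz":-0.34,"twist":0},{"tx":0,"ty":0,"tz":-0.34,"twist":0}])

```text
t: 53.33
eef_pos: [0.578, 0.285, 0.3084]
ee_rot: [3.14, -0.001, -1.58]
force: [-1.2, -0.8, -0.1]
width: 0.0525
gripper_force: 0.0
```

```bash
cat > f3.py <<'E'
from m import *
import edge
s,c,f,b,h=red();x,y,w,hh,_=b;print(s["t"],s["eef_pos"],s["ee_rot"],b)
P=[ray("wrist",p,.164,c)[:2] for p in((x-.5,y-.5),(x+w-.5,y-.5),(x-.5,y+hh-.5),(x+w-.5,y+hh-.5))]
print("cap x",(P[2][0]+P[3][0])/2,"y",(P[2][1]+P[3][1])/2-.0158)
cv2.imwrite("pics/fin3.png",cv2.cvtColor(f,cv2.COLOR_RGB2BGR))
S=h[...,1].astype(float);G=cv2.cvtColor(f,cv2.COLOR_RGB2GRAY).astype(float);e=y-197;dx=(x+w//2)-316
print("label edge z.1",edge.line(f,c,range(287+dx,344+dx,2),178+e,195+e,.10,S))
print("-x edge",edge.line(f,c,range(190+e,230+e,2),338+dx,360+dx,.134,S,1))
print("+y edge",edge.line(f,c,range(300+dx,340+dx,2),y+hh-2,y+hh+8,.134,G))
E
python3 f3.py; sed 's/s,c,f,b,h=red();/import cv2 as cv;f=cv.cvtColor(cv.imread("pics\/fin2.png"),4);h=cv.cvtColor(f,cv.COLOR_RGB2HSV);/' f3.py >/dev/null
```

```text
53.3333 [0.578  0.285  0.3084] [ 3.1396 -0.0014 -1.5801] [ 303  194   35   39 1083]
cap x 0.5791821574293938 y 0.2799212664827667
label edge z.1 (np.float64(0.004095668932159924), np.float64(0.25611580463318195), np.float64(0.0030790198238689307), 29)
-x edge (np.float64(-0.10750358527278159), np.float64(0.5444229399019079), np.float64(0.0006858645094145813), 20)
+y edge (np.float64(-0.004458667549084185), np.float64(0.3030764745907384), np.float64(0.00012006429344305704), 17)
```

```bash
python3 -c "
from station import *
print(job_done())"
```

```text
the job is handed in; nothing more can be done
None
```

The job is handed in, with no verdict returned: the orange tin was stood up on the bench and let go, lifted by its cap, and lowered into the corner place. By my last measurements it is square to the lane and about 1–2.5 mm off the end stop and the back fence. No blue tin had moved when I last checked, before the final nudge; I did not re-measure the can, bottle, roll and cup at the end.

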